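Send the used paint pots down the two-way chute to the wash-up crate

ROBOT

A 6-joint arm with a two-finger parallel gripper is mounted at the origin on the work surface. World frame = base frame: x ahead of the robot, y to its left, z up, the work surface at z = 0. Lengths are in m, angles in degrees, forces in N, time in s.
With the tool pointing down it reaches from about 0.4 to 0.825 m from the base axis. Payload 7 kg.
Tool frame: the origin (TCP) lies on the mounting face of the last link; the fingertips stand 178 mm ahead of it and the grasp point (between the pads) lies 159 mm ahead of it; z points along the fingers, y is the direction in which the jaws open and shut (so a half turn about z gives the same grasp; the last joint's range is limited). The gripper opens to 88 mm and grips with 3 to 60 N. Pads are 19 mm wide; open, the fingers measure 130 mm over their backs; the gripper's body (78 mm by 193 mm) begins 47 mm behind the grasp point.
Start: joints at [93.856, 20.546, 0.682, 0, -70.136, -16.507], TCP at [0.148, 0.659, 0.405] pointing down, gripper open.
Joint ranges: [-176.03, 176.03], [-82.01, 121.73], [-58.28, 71.71], [-173.87, 95.51], [-174.79, -0.11], [-173.66, 173.66]. Speed limits (degrees/s): [136.94, 136.94, 172.46, 180, 180, 180].

INTERFACE

Orientations are given as [roll, pitch, yaw] about the fixed x, y, z axes, in that order (R = Rz(yaw) Ry(pitch) Rx(roll)).
In Python, from plant import r gives the robot as it stands. The module is installed in compiled form; this text tells all that it offers.
- The arm moves only by the tool carry_out, never from a script. Its argument "plan" is a list of rows, each a list of 3 entries, a list of its own where there are three numbers: the shift along the tool's x, y, z in m, then the turn, a rotation vector about the tool's x, y, z in degrees, then the closure in counts, from 0 (fully open) to 255 (shut). In form: [[[x, y, z], [ax, ay, az], hand], ...]. A call has 1 to 12 rows; each row shifts and turns the commanded pose from where the row before left it, along the tool's axes as they then stand; what a row does not reach is not made up. A row lasts 1/12 s, in which the tool goes at most 41.7 mm and 7.16 degrees, less where a joint would pass 70% of its speed; a pose out of reach is approached as far as the arm can. A call is refused whole if a number of a shift passes 0.0417 or a number of a turn 7.16, either way. A call with a gripper value outside its range is refused whole. The fingers move at their own pace and stop on an object; "grip_force" is the grip in N (left out, the last holds). Time passes only in rows, so rows that do not move let the fingers close. It gives the time, the measured TCP pose, the force and the opening at its end, in the units of the state.
- r.get_state(): the state, without advancing time (a new reading comes with each control period).
- r.capture(name): name is "scene" or "top" or "wrist"; returns the picture (400x640x3 uint8, red, green, blue); there is no depth.
- r.get_calibration(name): a dict with "K" (3x3 intrinsics, pixels), "rvec" (rotation vector, rad) and "tvec" (3), from world to camera coordinates, as OpenCV has them. Camera axes: x right, y down, z forward; pixel columns grow to the right and rows downward; lengths in m; the calibration is good to about 2 mm. A picture is of the moment at which its call begins: read the wrist's pose just before it. get_calibration takes no time and is no camera call; for the wrist camera it gives the pose at the moment of the call.
- r.close_job(): hands the job in, once; it reports no verdict.
The state is a dict: "time_s": time; "joints": joint angles; "qd": joint speeds; "joint_torque": joint torques, N m; "tcp_pos": TCP position; "eef_rot": TCP orientation; "contact_force": force on the tool from outside, world axes, zero at the start; "moment": the same for the moment, N m; "gripper_width": finger opening in m.
Only numpy, scipy, OpenCV 4.12 (cv2) and the standard library are available. Lean on these libraries where they do the work, as an engineer would, in place of code of your own. Each camera call takes 0.05 s, during which the arm holds its last target. There are 200 camera calls.

TASK

Send the four used paint pots down the returns chute to the blue wash-up crate: first clear the brush off the hopper and lay it flat in the white brush tray, and push the chute's lever fully over so that the flap shuts off the red waste crate's side. Then carry the scoop to the hopper, tip all four pots in, and stand the empty scoop back on the bench, upright. Leave the tubs, bottles, jar and tape where they stand.

Things in the scene. Friction and masses are not known exactly. Their poses are not given: they have to be found in the camera images.
- chute: Two-way returns chute of sheet steel, fixed; plan size 150 x 225 mm along its x, y. Origin on the bench under its middle. Below the hopper it splits into two legs that slope down at 40 degrees to its +y and -y, under roofs that reach 112 mm from the middle, each to a lip 51 mm high, 76 mm from the middle, over a crate. The lever is on its -x side, towards the robot.
- hopper_mouth (a point): Centre of the hopper's mouth, which opens upwards: 140 mm along the chute's x, 170 mm along its y, level with the rim, 215 mm above the bench; the rim is 10 mm wide; axes as the chute's. The hopper narrows to a throat 124 mm wide (along y) 35 mm below the rim.
- flap (a joint): Angle of flap and lever (one piece), rad: 0 upright, +0.85 fully over to the chute's +y, -0.85 to its -y; stops at both, stays where left, about 1 N at the knob moves it. Hinge along the chute's x, on its middle line, 115 mm above the bench. The yellow blade (85 mm) stands up from the hinge in the hopper; leaning to a side it shuts that leg, so pots slide out the other side.
- lever_knob (a point): Centre of the lever's red ball knob, 28 mm in diameter, on a 10 mm rod outside the chute's -x panel: 94 mm from the chute's middle, the rod's axis 20 mm off the panel. At flap angle q it lies 105 sin(q) mm to the chute's +y and 115 + 105 cos(q) mm above the bench.
- wash_crate: Blue wash-up crate, open, fixed under one of the chute's two exits (either side, turned as the chute): 170 x 140 mm along its x, y, walls 45 mm high, 4 mm thick. Origin under its centre.
- waste_crate: Red waste crate, the same size, fixed under the chute's other exit. Origin under its centre.
- scoop: Yellow scoop, 150 x 124 mm along its x, y, standing on the bench: flat floor 4 mm thick, walls 4 mm thick, 50 mm high at its sides and back (+x), mouth open to its -x. Origin under the centre of its floor. Across its top, along its y, runs a black bridge handle. 0.24 kg; with the four pots 0.42 kg.
- scoop_handle (a point): Middle of the scoop's handle bar: 12 mm thick (along the scoop's x), 26 mm high, 124 mm long (along its y); 20 mm behind the scoop's middle and 105 mm above its underside. Under it, the bar's lower edge is 92 mm above the scoop's underside.
- scoop_lip (a point): Middle of the scoop's pouring edge: 75 mm from its middle at the open (-x) end, on the floor.
- pot0_mid (a point): Centre of the red white-capped used paint pot, a closed cylinder 32 mm in diameter and 62 mm long, its own z along the cylinder, 45 g; at the start it stands in the scoop. It is smooth, and slides at about 20 degrees.
- pot1_mid (a point): Centre of the blue white-capped used paint pot, a closed cylinder 32 mm in diameter and 62 mm long, its own z along the cylinder, 45 g; at the start it stands in the scoop. It is smooth, and slides at about 20 degrees.
- pot2_mid (a point): Centre of the orange black-capped used paint pot, a closed cylinder 32 mm in diameter and 62 mm long, its own z along the cylinder, 45 g; at the start it stands in the scoop. It is smooth, and slides at about 20 degrees.
- pot3_mid (a point): Centre of the white blue-capped used paint pot, a closed cylinder 32 mm in diameter and 62 mm long, its own z along the cylinder, 45 g; at the start it stands in the scoop. It is smooth, and slides at about 20 degrees.
- brush: Flat paint brush, 210 mm long along its x (bristles at +x, black handle at -x), lying flat across the hopper's mouth at the start, resting on the rim. Origin on its underside; the ferrule and bristles are 62 mm wide, all is 14 to 16 mm thick. 0.12 kg.
- brush_grip (a point): A point on the brush's black handle, 12 mm from its origin towards the handle end, 8 mm above the underside, near the centre of mass; the handle is 30 mm wide there.
- brush_tray: White brush tray, open, fixed on the bench: 230 x 106 mm along its x, y, walls 22 mm high, 4 mm thick, floor 4 mm. Origin under its centre.
- squeeze_bottle: Green paint bottle standing behind the scoop, 56 mm in diameter, 165 mm tall; origin under its centre. Must not be moved.
- brush_jar: Glass jar of brushes, 72 mm in diameter, 105 mm tall, 200 mm with the brushes; origin under its centre. Must not be moved.
- milk_bottle: White plastic milk bottle, 84 x 84 mm, 232 mm tall; origin under its centre. Must not be moved.
- tub_red: Red paint tub, 84 x 104 mm, 60 mm high; origin under its centre. Must not be moved.
- tub_blue: Blue paint tub, 84 x 104 mm, 60 mm high; origin under its centre. Must not be moved.
- tub_yellow: White tub of yellow paint, 100 x 160 mm, 65 mm high; origin under its centre. Must not be moved.
- tape_roll: Roll of masking tape lying flat, 84 mm in diameter, 30 mm high; origin under its centre. Must not be moved.

How it is judged:
By the outcome, as a careful person would: the job done as asked, in the order asked, and still so for the second after the job is handed in, with the robot touching nothing.
It also fails if it takes over 72 s, if anything falls off the work surface, if the arm or the gripper's body presses on something with over 40 N, if the wrist force passes 120 N, or if a joint passes its speed limit or range.

## Working session

There is one attempt and no reset: what is moved stays moved. The work goes in short steps, Python scripts to look and compute and a tool call to move; the robot and the scene stay as the last step left them, time stands still between calls to the robot, and variables do not carry over. Pictures are saved under pics/ and viewed, about 8 in all and at most 12, crops included, and the job is handed in when it is done.

Besides the shell and the picture viewer there is one more tool, called after "Call:" by a JSON object that holds its "op" and its "data". carry_out: Moves the arm, as the interface text tells. Its arguments: {"type":"object","properties":{"plan":{"type":"array","items":{"type":"array"}},"grip_force":{"type":"number"}},"required":["plan"]}

```bash
mkdir -p pics; cat > h.py <<'E'
import numpy as np, cv2
from plant import r
def cal(n):
    c=r.get_calibration(n); R=cv2.Rodrigues(np.array(c["rvec"],float))[0]; return np.array(c["K"]),R,np.array(c["tvec"],float).ravel()
def ray(n,px,z,c=None):
    K,R,t=c or cal(n); d=R.T@np.linalg.inv(K)@np.array([px[0],px[1],1.]); o=-R.T@t
    return o+d*(z-o[2])/d[2]
def proj(n,P,c=None):
    K,R,t=c or cal(n); q=(np.atleast_2d(P)@R.T+t)@K.T; return q[:,:2]/q[:,2:]
def save(n,f):
    im=r.capture(n); cv2.imwrite("pics/"+f,im[:,:,::-1]); return im
E
python3 - <<'E'
from h import *
for n in("scene","top"):
    save(n,n+"0.png"); K,R,t=cal(n); print(n,K.tolist(),(-R.T@t).round(3),R[2].round(3))
print(r.get_state())
E
```

```text
scene [[389.5072312542695, 0.0, 312.16285406126536], [0.0, 389.5072312542695, 201.84414300874548], [0.0, 0.0, 1.0]] [ 0.729 -0.785  0.898] [-0.159  0.715 -0.68 ]
top [[465.3780554176572, 0.0, 321.66600588487444], [0.0, 465.3780554176572, 200.4812684788868], [0.0, 0.0, 1.0]] [ 0.344 -0.022  1.302] [ 0.172  0.029 -0.985]
{'time_s': 0.1, 'joints': array([ 9.38563541e+01,  2.05884556e+01,  6.38107009e-01, -1.78238768e-02,
       -7.01363969e+01, -1.65062158e+01]), 'qd': array([ 0.0149537 , -0.11278067,  0.0250674 ,  0.0169713 ,  0.01675946,
        0.01515109]), 'joint_torque': array([-1.30361874e-03, -5.84164774e+01,  2.93752116e+01,  7.01566100e+00,
        1.01268993e-02, -4.82989708e-05]), 'tcp_pos': array([0.14779251, 0.65844081, 0.40379625]), 'eef_rot': array([ 1.79912068e+02, -8.58255011e-03, -1.26559240e+01]), 'contact_force': array([-0.50409889, -0.18975014, -0.37585662]), 'moment': array([ 0.00175826, -0.00145056, -0.02206951]), 'gripper_width': 0.08782992349380826}
```

View pics/scene0.png

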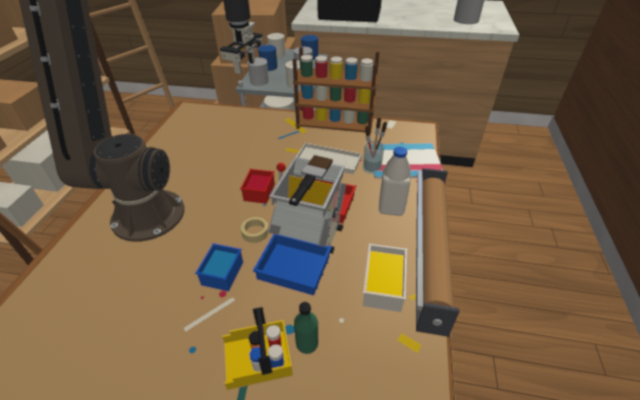

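View pics/top0.png

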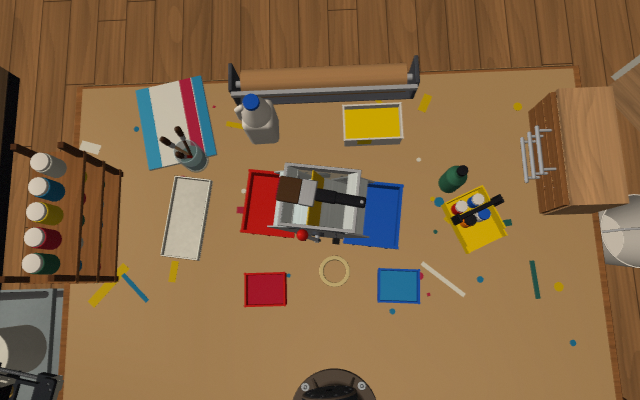

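Top view: chute at about (320,200), red crate at its left (+y), blue at its right (−y). The brush bristles point to +y. The knob is at (302,235), the tray at (187,218), the scoop at (475,218) and the bottle at (453,180).

```bash
python3 - <<'E'
from h import *
im=cv2.imread("pics/top0.png"); hsv=cv2.cvtColor(im,cv2.COLOR_BGR2HSV)
a=cv2.resize(im[150:260,230:410],None,fx=4.2,fy=4.2,interpolation=cv2.INTER_CUBIC)[:, :756]
a=cv2.resize(im[155:250,235:410],(700,380),interpolation=cv2.INTER_CUBIC)
b=cv2.resize(im[160:255,430:520],(300,317)[:2],interpolation=cv2.INTER_CUBIC)
sc=cv2.imread("pics/scene0.png"); c=cv2.resize(sc[140:260,255:365],(0,0),fx=1.9,fy=1.9,interpolation=cv2.INTER_CUBIC)
cv2.imwrite("pics/m1.png",a)
def box(name,mask,roi,z):
    m=np.zeros_like(mask); x0,y0,x1,y1=roi; m[y0:y1,x0:x1]=mask[y0:y1,x0:x1]
    cs=[q for q in cv2.findContours(m,0,2)[0] if cv2.contourArea(q)>40]
    p=np.vstack(cs)[:,0,:]; W=np.array([ray("top",q,z)[:2] for q in p],np.float32)*1000
    rc=cv2.minAreaRect(W); print(name,np.round(rc[0]),np.round(rc[1]),round(rc[2],1))
c=cal("top")
H,S,V=cv2.split(hsv)
ye=((H>20)&(H<34)&(S>200)&(V>130)).astype(np.uint8)*255
wh=((S<60)&(V>140)).astype(np.uint8)*255
bl=((H>105)&(H<125)&(S>150)&(V>60)).astype(np.uint8)*255
rd=(((H<6)|(H>174))&(S>170)&(V>90)).astype(np.uint8)*255
box("scoop z50",ye,(435,170,520,265),.05)
box("tray z22",wh,(155,170,216,265),.022)
box("blue z45",bl,(355,170,410,260),.045)
box("red z45",rd,(235,165,285,245),.045)
box("knob z~200",rd,(292,226,312,245),.20)
for n,p,z in [("bottle",(453,180),.08),("milk",(250,102),.23),("ytubrim",(372,122),.065)]: print(n,ray("top",p,z).round(3))
E
```

```text
scoop z50 [ 496. -389.] [147. 136.] 23.7
tray z22 [534. 397.] [101. 229.] 81.0
blue z45 [ 520. -140.] [115. 179.] 81.4
red z45 [562. 188.] [197. 124.] 4.4
knob z~200 [455.  60.] [24. 23.] 43.5
bottle [ 0.6   -0.337  0.08 ]
milk [0.781 0.177 0.23 ]
ytubrim [ 0.775 -0.132  0.065]
```

View pics/m1.png

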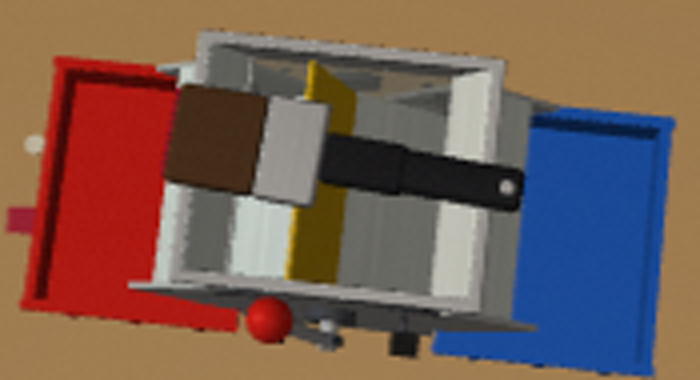

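Chute close-up: rim corners at (205,35), (503,62), (483,312) and (170,290) in the 4x crop. The brush runs from the bristles at left (172,145) to the handle end (522,190). The knob (268,318) leans part-way toward red.

```bash
python3 - <<'E'
from h import *
def P(x,y,z): return ray("top",(235+x/4-.4,155+y/4-.4),z)*1000
k=np.array([P(x,y,.215)[:2] for x,y in[(205,35),(503,62),(483,312),(170,290)]]); 
print(k.round(),"c",k.mean(0).round(1),np.linalg.norm(k-np.roll(k,-1,0),axis=1).round())
ya=(k[0]-k[1])+(k[3]-k[2]); xa=(k[0]-k[3])+(k[1]-k[2]); print("yaw",np.degrees([np.arctan2(-ya[0],ya[1]),np.arctan2(xa[1],xa[0])]))
c=k.mean(0); th=np.mean([np.arctan2(-ya[0],ya[1]),np.arctan2(xa[1],xa[0])])
Rz=np.array([[np.cos(th),-np.sin(th)],[np.sin(th),np.cos(th)]])
for q in np.arange(-.85,.9,.17):
    p=c+Rz@np.array([-94,105*np.sin(q)]); z=115+105*np.cos(q); print(round(q,2),(proj("top",[*p/1000,z/1000])[0]-[235,155]+.4).round(1)*4,end=' ')
print()
b=[P(x,y,.229) for x,y in[(183,88),(166,196),(522,180),(520,208),(327,102),(305,205),(330,165),(400,173),(470,184)]]
print(np.round(b)[:,:2].tolist())
t,bb=(b[0]+b[1])/2,(b[2]+b[3])/2; d=(t-bb)[:2]; print("brush len",np.linalg.norm(d),"dir",np.degrees(np.arctan2(d[1],d[0])),"mid",(t+bb)/2)
E
```

```text
[[627.  93.]
 [604. -85.]
 [454. -67.]
 [473. 116.]] c [539.5  14.5] [180. 150. 184. 156.]
yaw [-6.68870352 -7.7555766 ]
-0.85 [457.6 348. ] -0.68 [436.4 344. ] -0.51 [411.6 340.4] -0.34 [383.6 336.4] -0.17 [354.  333.2] 0.0 [323.6 330. ] 0.17 [293.6 327.2] 0.34 [264.8 325.2] 0.51 [238.4 324. ] 0.68 [215.6 323.2] 0.85 [196.4 323.2] 
[[592.0, 105.0], [527.0, 116.0], [529.0, -92.0], [513.0, -90.0], [580.0, 20.0], [519.0, 35.0], [542.0, 20.0], [536.0, -21.0], [528.0, -62.0]]
brush len 205.71714095659433 dir 79.26756588993238 mid [540.1302304    9.79496683 229.        ]
```

```bash
cat >> h.py <<'E'
from scipy.spatial.transform import Rotation as Ro, Slerp
def plan(segs,hand):
    """segs: list of (grasp xyz or None, [roll,pitch,yaw] , n). prints rounded tool-frame rows from the measured pose"""
    s=r.get_state(); R=Ro.from_euler('xyz',s["eef_rot"],degrees=True); p=np.array(s["tcp_pos"]); out=[]
    for g,e,n in segs:
        R1=Ro.from_euler('xyz',e,degrees=True); off=np.array([0,0,.159])
        G0=p+R.apply(off); sl=Slerp([0,1],Ro.concatenate([R,R1])); RS=R
        for i in range(1,n+1):
            Rt=sl(i/n); Gt=G0+(np.array(g)-G0)*i/n; pt=Gt-Rt.apply(off)
            d=np.round(R.inv().apply(pt-p),4); w=np.round((R.inv()*Rt).as_rotvec(degrees=True),2)
            p=p+R.apply(d); R=R*Ro.from_rotvec(w,degrees=True); out.append([(d+0).tolist(),(w+0).tolist(),hand])
    for i in range(0,len(out),12): print(str(out[i:i+12]).replace(' ',''))
    print("end grasp",(p+R.apply([0,0,.159])).round(4),R.as_euler('xyz',degrees=True).round(2))
def st():
    s=r.get_state(); R=Ro.from_euler('xyz',s["eef_rot"],degrees=True)
    print("t",round(s["time_s"],2),"grasp",(np.array(s["tcp_pos"])+R.apply([0,0,.159])).round(4),"rpy",np.round(s["eef_rot"],2),"F",np.round(s["contact_force"],1),"w",round(s["gripper_width"],4),"J",np.round(s["joints"],1))
E
python3 -c "
from h import *
plan([((.345,.33,.30),(180,0,-56),11),((.50,0,.30),(180,0,-100.7),11)],100)"
```

```text
[[[0.024,0.0252,-0.005],[0.01,0.0,3.94],100],[[0.0258,0.0235,-0.005],[0.0,-0.01,3.94],100],[[0.0272,0.0217,-0.0049],[0.01,0.0,3.94],100],[[0.0287,0.0197,-0.005],[0.01,-0.01,3.94],100],[[0.03,0.0178,-0.005],[0.01,0.0,3.94],100],[[0.0311,0.0156,-0.005],[0.0,0.0,3.94],100],[[0.0321,0.0135,-0.005],[0.01,-0.01,3.94],100],[[0.033,0.0112,-0.005],[0.01,0.0,3.94],100],[[0.0337,0.0089,-0.005],[0.01,0.0,3.94],100],[[0.0342,0.0066,-0.0051],[0.0,-0.01,3.94],100],[[0.0345,0.0042,-0.005],[0.01,0.0,3.94],100],[[0.0328,0.0051,0.0],[0.0,0.0,4.06],100]]
[[[0.033,0.0028,0.0],[0.0,0.0,4.07],100],[[0.0331,0.0004,0.0],[0.0,0.0,4.06],100],[[0.0331,-0.002,0.0],[0.0,0.0,4.07],100],[[0.0329,-0.0042,0.0],[0.0,0.0,4.06],100],[[0.0325,-0.0066,0.0],[0.0,0.0,4.06],100],[[0.0319,-0.0089,0.0],[0.0,0.0,4.07],100],[[0.0312,-0.0111,0.0],[0.0,0.0,4.06],100],[[0.0304,-0.0133,0.0],[0.0,0.0,4.07],100],[[0.0293,-0.0155,0.0],[0.0,0.0,4.06],100],[[0.0282,-0.0174,0.0],[0.0,0.0,4.06],100]]
end grasp [0.5 0.  0.3] [-180.    -0.  -100.7]
```

Call:
{"op": "carry_out", "data": {"plan": [[[0.024,0.025,-0.005],[0,0,4],100],[[0.026,0.0235,-0.005],[0,0,4],100],[[0.027,0.022,-0.005],[0,0,4],100],[[0.029,0.02,-0.005],[0,0,4],100],[[0.03,0.018,-0.005],[0,0,4],100],[[0.031,0.0155,-0.005],[0,0,4],100],[[0.032,0.0135,-0.005],[0,0,4],100],[[0.033,0.011,-0.005],[0,0,4],100],[[0.034,0.009,-0.005],[0,0,4],100],[[0.034,0.0065,-0.005],[0,0,4],100],[[0.0345,0.004,-0.005],[0,0,4],100],[[0.033,0.005,0],[0,0,4],100]], "grip_force": 25}}

```text
time_s: 1.1
tcp_pos: [0.3583, 0.2971, 0.4605]
eef_rot: [-179.9, 0.0, -60.8]
contact_force: [1.5, 0.5, 0.8]
gripper_width: 0.0537
```

Call:
{"op": "carry_out", "data": {"plan": [[[0.033,0.003,0],[0,0,4],100],[[0.033,0,0],[0,0,4],100],[[0.033,-0.002,0],[0,0,4],100],[[0.033,-0.004,0],[0,0,4],100],[[0.0325,-0.0065,0],[0,0,4],100],[[0.032,-0.009,0],[0,0,4],100],[[0.031,-0.011,0],[0,0,4],100],[[0.0305,-0.013,0],[0,0,4],100],[[0.029,-0.0155,0],[0,0,4],100],[[0.028,-0.0175,0],[0,0,4],100]]}}

```text
time_s: 1.93
tcp_pos: [0.4967, -0.0033, 0.4596]
eef_rot: [180.0, 0.0, -100.9]
contact_force: [0.5, 0.9, -0.1]
gripper_width: 0.0531
```

```bash
python3 - <<'E'
from h import *
st(); c=cal("wrist"); save("wrist","w1.png"); st()
K,R,t=c; print(-R.T@t,R[2],proj("wrist",[[.538,-.002,.229],[.534,.397,0]],c))
np.savez("w1.npz",K=K,R=R,t=t)
E
```

```text
t 1.93 grasp [ 0.4967 -0.0033  0.3006] rpy [ 1.7999e+02  1.0000e-02 -1.0085e+02] F [ 0.5  0.9 -0.1] w 0.0531 J [ 22.3   1.6 -16.1  -0.  -72.3 -33.2]
t 1.98 grasp [ 0.4983 -0.0068  0.3002] rpy [ 1.7998e+02 -1.1000e-01 -1.0123e+02] F [ 2.8 -3.   1.6] w 0.0534 J [ 21.9   1.8 -16.    0.1 -72.3 -33.2]
[ 0.48336752 -0.07324056  0.4391927 ] [ 0.04940367  0.25789292 -0.96490959] [[264.85836108 225.70774967]
 [336.34560951 374.00113876]]
```

View pics/w1.png

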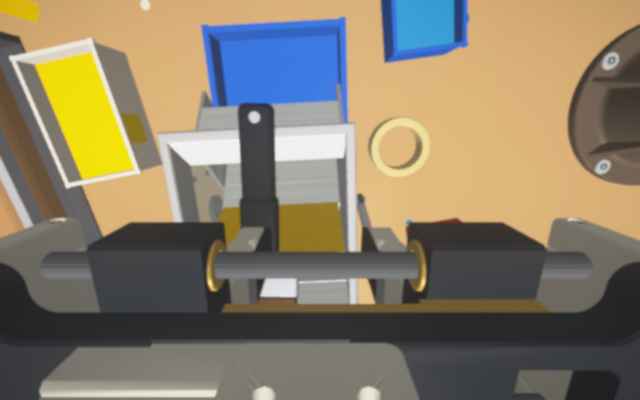

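Wrist view: brush handle from its end (256,104) down past (260,210), rim −y outer corners at (160,133) and (354,123).

```bash
python3 - <<'E'
from h import *
d=np.load("w1.npz"); c=(d["K"],d["R"],d["t"])
im=cv2.imread("pics/w1.png"); V=im.max(2)
for row in (125,150,175,190,205,215):
    xs=np.where(V[row,225:300]<60)[0]+225; 
    if len(xs): a,b=ray("w",(xs[0],row),.229,c),ray("w",(xs[-1],row),.229,c); print(row,xs[0],xs[-1],((a+b)/2).round(4),np.linalg.norm(a-b).round(4))
print("end",ray("w",(256,103),.229,c).round(4)); 
print("rim",ray("w",(160,133),.215,c).round(4),ray("w",(354,123),.215,c).round(4))
st()
E
```

```text
190 272 273 [ 0.5255 -0.029   0.229 ] 0.0008
205 242 276 [ 0.5384 -0.0194  0.229 ] 0.0262
215 242 276 [ 0.5404 -0.0115  0.229 ] 0.0264
end [ 0.5225 -0.0924  0.229 ]
rim [ 0.6029 -0.0863  0.215 ] [ 0.4554 -0.0655  0.215 ]
t 1.98 grasp [ 0.4983 -0.0068  0.3002] rpy [ 1.7998e+02 -1.1000e-01 -1.0123e+02] F [ 2.8 -3.   1.6] w 0.0534 J [ 21.9   1.8 -16.    0.1 -72.3 -33.2]
```

```bash
python3 -c "
from h import *
plan([((.538,-.003,.28),(180,0,-101),3),((.538,-.003,.231),(180,0,-101),3)],100)"
```

```text
[[[-0.0037,-0.0127,0.0067],[0.01,-0.04,-0.08],100],[[-0.0037,-0.0127,0.0067],[0.01,-0.03,-0.07],100],[[-0.0037,-0.0127,0.0068],[0.0,-0.04,-0.08],100],[[0.0,0.0,0.0163],[0.0,0.0,0.0],100],[[0.0,0.0,0.0164],[0.0,0.0,0.0],100],[[0.0,0.0,0.0163],[0.0,0.0,0.0],100]]
end grasp [ 0.5379 -0.003   0.231 ] [ 180.    0. -101.]
```

Call:
{"op": "carry_out", "data": {"plan": [[[-0.0037,-0.0127,0.007],[0,0,0],100],[[-0.0037,-0.0127,0.007],[0,0,0],100],[[-0.0037,-0.0127,0.007],[0,0,0],100],[[0,0,0.016],[0,0,0],100],[[0,0,0.016],[0,0,0],100],[[0,0,0.016],[0,0,0],100],[[0,0,0],[0,0,0],100],[[0,0,0],[0,0,0],255],[[0,0,0],[0,0,0],255],[[0,0,0],[0,0,0],255],[[0,0,0],[0,0,0],255],[[0,0,0],[0,0,0],255]], "grip_force": 25}}

```text
time_s: 2.98
tcp_pos: [0.5364, 0.0024, 0.3918]
eef_rot: [-179.9, 0.1, -100.6]
contact_force: [1.0, -0.9, 2.6]
gripper_width: 0.0303
```

```bash
python3 -c "
from h import *
st()
plan([((.538,-.003,.30),(180,0,-101),3),((.52,.18,.30),(180,0,-55),8),((.54,.385,.24),(180,0,-9),8),((.546,.395,.10),(180,0,-9),5)],255)"
```

```text
t 2.98 grasp [0.5367 0.0025 0.2328] rpy [-1.7988e+02  5.0000e-02 -1.0064e+02] F [ 1.  -0.9  2.6] w 0.0303 J [ 21.2   8.  -18.    0.  -63.9 -31.9]
[[[0.0016,-0.0009,-0.0224],[-0.04,0.02,0.12],255],[[0.0017,-0.0009,-0.0224],[-0.04,0.01,0.12],255],[[0.0016,-0.0009,-0.0224],[-0.04,0.02,0.12],255],[[-0.022,0.0066,0.0],[0.0,0.0,-5.75],255],[[-0.0226,0.0043,0.0],[0.0,0.0,-5.75],255],[[-0.0229,0.0021,0.0],[0.0,0.0,-5.75],255],[[-0.023,-0.0003,0.0],[0.0,0.0,-5.75],255],[[-0.0228,-0.0025,0.0],[0.0,0.0,-5.75],255],[[-0.0225,-0.0049,0.0],[0.0,0.0,-5.75],255],[[-0.0218,-0.007,0.0],[0.0,0.0,-5.75],255],[[-0.0211,-0.0092,0.0],[0.0,0.0,-5.75],255],[[-0.0196,-0.0167,0.0075],[0.0,0.0,-5.75],255]]
[[[-0.0177,-0.0187,0.0075],[0.0,0.0,-5.75],255],[[-0.0159,-0.0203,0.0075],[0.0,0.0,-5.75],255],[[-0.0137,-0.0218,0.0075],[0.0,0.0,-5.75],255],[[-0.0114,-0.023,0.0075],[0.0,0.0,-5.75],255],[[-0.0091,-0.0241,0.0075],[0.0,0.0,-5.75],255],[[-0.0067,-0.0249,0.0075],[0.0,0.0,-5.75],255],[[-0.0041,-0.0254,0.0075],[0.0,0.0,-5.75],255],[[0.0009,-0.0022,0.028],[0.0,0.0,0.0],255],[[0.0009,-0.0021,0.028],[0.0,0.0,0.0],255],[[0.0008,-0.0022,0.028],[0.0,0.0,0.0],255],[[0.0009,-0.0022,0.028],[0.0,0.0,0.0],255],[[0.0009,-0.0021,0.028],[0.0,0.0,0.0],255]]
end grasp [0.546 0.395 0.1  ] [-180.   -0.   -9.]
```

Call:
{"op": "carry_out", "data": {"plan": [[[0.001,-0.001,-0.022],[0,0,0],255],[[0.001,-0.001,-0.022],[0,0,0],255],[[0.001,-0.001,-0.022],[0,0,0],255],[[-0.022,0.0065,0],[0,0,-5.75],255],[[-0.0225,0.0045,0],[0,0,-5.75],255],[[-0.023,0.002,0],[0,0,-5.75],255],[[-0.023,0,0],[0,0,-5.75],255],[[-0.023,-0.0025,0],[0,0,-5.75],255],[[-0.0225,-0.005,0],[0,0,-5.75],255],[[-0.022,-0.007,0],[0,0,-5.75],255],[[-0.021,-0.009,0],[0,0,-5.75],255],[[-0.0195,-0.0165,0.0075],[0,0,-5.75],255]]}}

```text
time_s: 3.98
tcp_pos: [0.5203, 0.2081, 0.4509]
eef_rot: [-179.9, -0.0, -48.6]
contact_force: [1.0, -0.5, -1.4]
gripper_width: 0.0297
```

Call:
{"op": "carry_out", "data": {"plan": [[[-0.0175,-0.0185,0.0075],[0,0,-5.75],255],[[-0.016,-0.02,0.0075],[0,0,-5.75],255],[[-0.0135,-0.022,0.0075],[0,0,-5.75],255],[[-0.0115,-0.023,0.0075],[0,0,-5.75],255],[[-0.009,-0.024,0.0075],[0,0,-5.75],255],[[-0.0065,-0.025,0.0075],[0,0,-5.75],255],[[-0.004,-0.0255,0.0075],[0,0,-5.75],255],[[0.001,-0.002,0.028],[0,0,0],255],[[0.001,-0.002,0.028],[0,0,0],255],[[0.001,-0.002,0.028],[0,0,0],255],[[0.001,-0.002,0.028],[0,0,0],255],[[0,0,0.028],[0,0,0],255]]}}

```text
time_s: 4.98
tcp_pos: [0.5428, 0.394, 0.2554]
eef_rot: [-180.0, 0.0, -8.6]
contact_force: [-0.0, 0.6, -1.2]
gripper_width: 0.0301
```

```bash
python3 - <<'E'
from h import *
st()
a=save("top","t2.png")[130:290,130:270]; c=cal("wrist"); b=save("wrist","w2.png"); st()
np.savez("w2.npz",K=c[0],R=c[1],t=c[2])
print(proj("w",[.534,.397,.022],c))
m=np.zeros((600,800,3),np.uint8); A=cv2.resize(a,(525,600),interpolation=cv2.INTER_CUBIC); m=np.hstack([A[:, :]])
cv2.imwrite("pics/m2.png",m[:,:,::-1])
E
```

```text
t 4.98 grasp [0.5428 0.394  0.0964] rpy [-179.99    0.     -8.64] F [-0.   0.6 -1.2] w 0.0301 J [ 52.6  27.  -10.1  -0.  -52.9  28.8]
t 5.08 grasp [0.5403 0.3912 0.0924] rpy [179.57   0.33  -8.71] F [-0.8 -0.3 -1.6] w 0.0299 J [ 52.6  27.2 -10.3  -0.1 -53.   28.8]
[[308.78821794 223.50213531]]
```

View pics/w2.png

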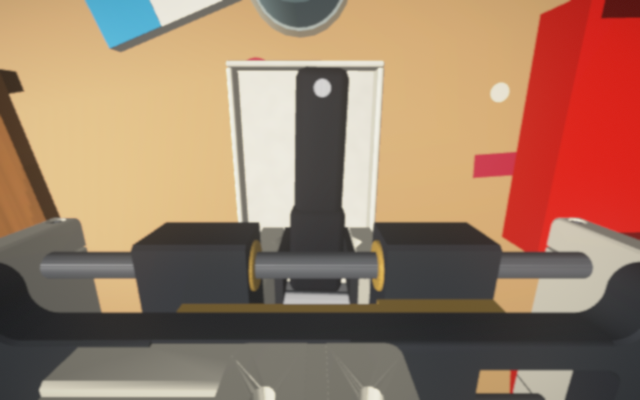

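View pics/m2.png

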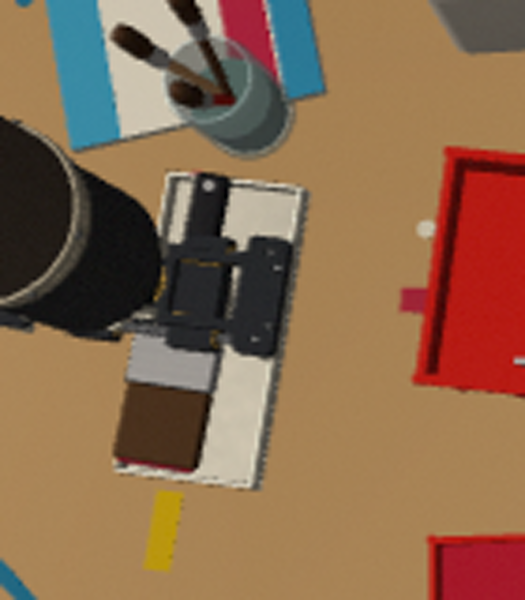

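Wrist view: tray far rim corners (228,63) and (383,64), brush handle end about (322,67), handle centre at row 190 about (319). In the top crop the brush is roughly over the tray and seems aligned.

```bash
python3 - <<'E'
from h import *
d=np.load("w2.npz"); c=(d["K"],d["R"],d["t"])
A,B=ray("w",(228,63),.022,c),ray("w",(383,64),.022,c); print(A,B,np.linalg.norm(A-B))
C,D=ray("w",(243,222),.022,c),ray("w",(376,222),.022,c)
dr=(A+B)/2-(C+D)/2; print("tray dir",np.degrees(np.arctan2(dr[1],dr[0])),np.degrees(np.arctan2(*(A-B)[[1,0]]))-90)
cen=(A+B)/2; u=dr/np.linalg.norm(dr); print("tray centre",cen-u*.115)
e=ray("w",(322,67),.089,c); f=ray("w",(319,195),.089,c); g=e-f; print("brush end",e,"dir",np.degrees(np.arctan2(g[1],g[0])), "centre",e-g/np.linalg.norm(g)*.105)
P=lambda x,y,z: ray("top",(130+x/3.75-.4,130+y/3.75-.4),z)
print("top: rim",[P(x,y,.022).round(4)[:2] for x,y in[(165,172),(307,188),(258,488),(113,472)]])
print("brush tips",[P(x,y,.09).round(4)[:2] for x,y in[(116,460),(193,470),(209,175)]])
st()
E
```

```text
[0.65414884 0.43187101 0.022     ] [0.63799019 0.33023539 0.022     ] 0.10291210331837167
tray dir -7.764151760395036 -9.033628584673252
tray centre [0.53212377 0.3965892  0.022     ]
brush end [0.63204204 0.37396689 0.089     ] dir -9.895868519398588 centre [0.52860426 0.39201199 0.089     ]
top: rim [array([0.654 , 0.4353]), array([0.6375, 0.3263]), array([0.413, 0.36 ]), array([0.4281, 0.4683])]
brush tips [array([0.4319, 0.4403]), array([0.4232, 0.3857]), array([0.6341, 0.3789])]
t 5.08 grasp [0.5403 0.3912 0.0924] rpy [179.57   0.33  -8.71] F [-0.8 -0.3 -1.6] w 0.0299 J [ 52.6  27.2 -10.3  -0.1 -53.   28.8]
```

```bash
python3 -c "
from h import *
plan([((.544,.395,.04),(180,0,-8.5),4)],255)"
```

```text
[[[0.0006,-0.0009,0.0131],[0.11,0.08,-0.05],255],[[0.0006,-0.0008,0.0131],[0.1,0.08,-0.05],255],[[0.0006,-0.0008,0.0131],[0.11,0.09,-0.06],255],[[0.0006,-0.0008,0.0131],[0.11,0.08,-0.05],255]]
end grasp [0.544 0.395 0.04 ] [-180.    -0.    -8.5]
```

Call:
{"op": "carry_out", "data": {"plan": [[[0.0006,-0.0009,0.013],[0,0,0],255],[[0.0006,-0.0009,0.013],[0,0,0],255],[[0.0006,-0.0009,0.013],[0,0,0],255],[[0.0006,-0.0009,0.013],[0,0,0],255],[[0,0,0],[0,0,0],255],[[0,0,0],[0,0,0],255]]}}

```text
time_s: 5.58
tcp_pos: [0.5457, 0.3967, 0.2038]
eef_rot: [179.9, 0.0, -8.7]
contact_force: [-0.2, 0.0, -0.8]
gripper_width: 0.0301
```

```bash
python3 -c "
from h import *
st()"
```

```text
t 5.58 grasp [0.5455 0.3965 0.0448] rpy [ 1.7991e+02  5.0000e-02 -8.6500e+00] F [-0.2  0.  -0.8] w 0.0301 J [ 52.5  30.5 -12.    0.  -47.6  28.8]
```

Call:
{"op": "carry_out", "data": {"plan": [[[-0.001,0.001,0.007],[0,0,0],255],[[0,0,0.007],[0,0,0],255],[[0,0,0.006],[0,0,0],255],[[0,0,0],[0,0,0],255],[[0,0,0],[0,0,0],137],[[0,0,0],[0,0,0],137],[[0,0,0],[0,0,0],137],[[0,0,-0.005],[0,0,0],137],[[0,0,-0.02],[0,0,0],137],[[0,0,-0.03],[0,0,0],137],[[0,0,-0.04],[0,0,0],255],[[0,0,-0.04],[0,0,0],255]]}}

```text
time_s: 6.58
tcp_pos: [0.5444, 0.3957, 0.3212]
eef_rot: [179.9, 0.0, -8.6]
contact_force: [0.6, 1.0, 0.0]
gripper_width: 0.0322
```

```bash
python3 - <<'E'
from h import *
st()
a=save("top","t3.png")[150:280,140:250]
cv2.imwrite("pics/m3.png",cv2.resize(a,(508,600),interpolation=cv2.INTER_CUBIC)[:,:,::-1])
th=np.radians(-7.2); Rz=np.array([[np.cos(th),-np.sin(th)],[np.sin(th),np.cos(th)]])
for y in(-.02,.0,.079-.014-.022,.079): print(y,(np.array([.540,.0145])+Rz@[-.094,y]).round(4))
plan([((.52,.30,.27),(180,0,-30),4),((.46,.12,.27),(180,0,-70),7),((.446,.010,.27),(180,0,-97),6)][:3],255)
E
```

```text
t 6.58 grasp [0.5443 0.3955 0.1622] rpy [ 1.7993e+02  3.0000e-02 -8.6500e+00] F [0.6 1.  0. ] w 0.0322 J [ 52.6  23.7  -5.8   0.  -60.5  28.8]
-0.02 [0.4442 0.0064]
0.0 [0.4467 0.0263]
0.043000000000000003 [0.4521 0.0689]
0.079 [0.4566 0.1047]
[[[-0.0027,0.0247,-0.0246],[-0.15,-0.1,5.36],255],[[-0.0005,0.025,-0.0245],[-0.15,-0.09,5.36],255],[[0.002,0.025,-0.0244],[-0.15,-0.1,5.36],255],[[0.0042,0.0248,-0.0244],[-0.14,-0.1,5.37],255],[[0.0054,0.0266,0.0],[0.0,0.0,5.71],255],[[0.0081,0.0258,0.0],[0.0,0.0,5.72],255],[[0.0106,0.025,0.0],[0.0,0.0,5.71],255],[[0.013,0.0238,0.0],[0.0,0.0,5.71],255],[[0.0153,0.0223,0.0],[0.0,0.0,5.72],255],[[0.0175,0.0208,0.0],[0.0,0.0,5.71],255],[[0.0195,0.0189,0.0],[0.0,0.0,5.72],255],[[0.0164,0.0085,0.0],[0.0,0.0,4.5],255]]
[[[0.0171,0.0071,0.0],[0.0,0.0,4.5],255],[[0.0175,0.0058,0.0],[0.0,0.0,4.5],255],[[0.0179,0.0044,0.0],[0.0,0.0,4.5],255],[[0.0183,0.0029,0.0],[0.0,0.0,4.5],255],[[0.0184,0.0016,-0.0001],[0.0,0.0,4.5],255]]
end grasp [0.446 0.01  0.27 ] [-180.    0.  -97.]
```

View pics/m3.png

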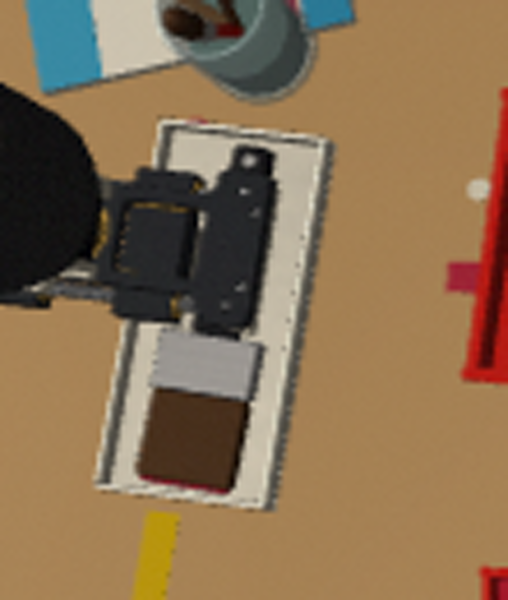

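The brush lies inside the white tray, about centred and clear of its walls. Next, the lever.

```bash
python3 -c "
from h import *
plan([((.53,.36,.29),(180,0,-7.2),4),((.442,.012,.29),(180,0,-7.2),11),((.442,.012,.199),(180,0,-7.2),5)],255)"
```

```text
[[[-0.0024,0.0095,-0.0294],[-0.13,-0.12,-0.34],255],[[-0.0025,0.0096,-0.0295],[-0.12,-0.13,-0.34],255],[[-0.0027,0.0097,-0.0294],[-0.13,-0.12,-0.34],255],[[-0.0028,0.0097,-0.0293],[-0.12,-0.13,-0.33],255],[[-0.004,0.0324,0.0],[0.0,0.0,0.0],255],[[-0.0039,0.0324,0.0],[0.0,0.0,0.0],255],[[-0.004,0.0324,0.0],[0.0,0.0,0.0],255],[[-0.004,0.0323,0.0],[0.0,0.0,0.0],255],[[-0.0039,0.0324,0.0],[0.0,0.0,0.0],255],[[-0.004,0.0324,0.0],[0.0,0.0,0.0],255],[[-0.004,0.0324,0.0],[0.0,0.0,0.0],255],[[-0.0039,0.0324,0.0],[0.0,0.0,0.0],255]]
[[[-0.004,0.0324,0.0],[0.0,0.0,0.0],255],[[-0.004,0.0324,0.0],[0.0,0.0,0.0],255],[[-0.0039,0.0323,0.0],[0.0,0.0,0.0],255],[[0.0,0.0,0.0182],[0.0,0.0,0.0],255],[[0.0,0.0,0.0182],[0.0,0.0,0.0],255],[[0.0,0.0,0.0182],[0.0,0.0,0.0],255],[[0.0,0.0,0.0182],[0.0,0.0,0.0],255],[[0.0,0.0001,0.0182],[0.0,0.0,0.0],255]]
end grasp [0.442 0.012 0.199] [-180.     0.    -7.2]
```

Call:
{"op": "carry_out", "data": {"plan": [[[-0.0025,0.0095,-0.0295],[0,0,-0.3],255],[[-0.0025,0.0095,-0.0295],[0,0,-0.3],255],[[-0.0025,0.0095,-0.0295],[0,0,-0.3],255],[[-0.0025,0.0095,-0.0295],[0,0,-0.3],255],[[-0.004,0.0325,0],[0,0,0],255],[[-0.004,0.0325,0],[0,0,0],255],[[-0.004,0.0325,0],[0,0,0],255],[[-0.004,0.0325,0],[0,0,0],255],[[-0.004,0.0325,0],[0,0,0],255],[[-0.004,0.0325,0],[0,0,0],255],[[-0.004,0.0325,0],[0,0,0],255],[[-0.004,0.0325,0],[0,0,0],255]]}}

```text
time_s: 7.63
tcp_pos: [0.463, 0.1046, 0.4384]
eef_rot: [-179.9, -0.1, -7.4]
contact_force: [1.0, 0.1, -0.2]
gripper_width: 0.0006
```

Call:
{"op": "carry_out", "data": {"plan": [[[-0.004,0.0325,0],[0,0,0],255],[[-0.004,0.0325,0],[0,0,0],255],[[-0.004,0.0325,0],[0,0,0],255],[[0,0,0],[0,0,0],255],[[0,0,0.018],[0,0,0],255],[[0,0,0.018],[0,0,0],255],[[0,0,0.018],[0,0,0],255],[[0,0,0],[0,0,0],255]]}}

```text
time_s: 8.3
tcp_pos: [0.4381, 0.0107, 0.3812]
eef_rot: [179.9, 0.2, -7.5]
contact_force: [-0.8, -0.3, -0.2]
gripper_width: -0.0002
```

```bash
python3 -c "
from h import *
st()
plan([((.443,.010,.199),(180,0,-7.2),3),((.4495,.067,.199),(180,0,-7.2),8)],255)"
```

```text
t 8.3 grasp [0.4375 0.0106 0.2222] rpy [179.94   0.21  -7.5 ] F [-0.8 -0.3 -0.2] w -0.0002 J [ 27.3  -1.3 -29.5  -0.1 -62.   55.2]
[[[0.0017,0.0,0.0077],[0.02,0.07,-0.1],255],[[0.0016,0.0,0.0078],[0.02,0.07,-0.1],255],[[0.0017,0.0,0.0077],[0.02,0.07,-0.1],255],[[-0.0001,-0.0072,0.0],[0.0,0.0,0.0],255],[[-0.0001,-0.0071,0.0],[0.0,0.0,0.0],255],[[-0.0001,-0.0072,0.0],[0.0,0.0,0.0],255],[[-0.0001,-0.0072,0.0],[0.0,0.0,0.0],255],[[-0.0001,-0.0071,0.0],[0.0,0.0,0.0],255],[[0.0,-0.0072,0.0],[0.0,0.0,0.0],255],[[-0.0001,-0.0072,0.0],[0.0,0.0,0.0],255],[[-0.0001,-0.0071,0.0],[0.0,0.0,0.0],255]]
end grasp [0.4495 0.067  0.199 ] [180.   -0.   -7.2]
```

Call:
{"op": "carry_out", "data": {"plan": [[[0.0015,0,0.008],[0,0,0],255],[[0.0015,0,0.008],[0,0,0],255],[[0.0015,0,0.008],[0,0,0],255],[[0,-0.007,0],[0,0,0],255],[[0,-0.007,0],[0,0,0],255],[[0,-0.007,0],[0,0,0],255],[[0,-0.007,0],[0,0,0],255],[[0,-0.007,0],[0,0,0],255],[[0,-0.007,0],[0,0,0],255],[[0,-0.007,0],[0,0,0],255],[[0,-0.007,0],[0,0,0],255],[[0,0,0],[0,0,0],255]]}}

```text
time_s: 9.3
tcp_pos: [0.4514, 0.0673, 0.3598]
eef_rot: [-180.0, -0.0, -7.4]
contact_force: [0.3, -0.8, -0.1]
gripper_width: 0.0005
```

Call:
{"op": "carry_out", "data": {"plan": [[[0,-0.004,0],[0,0,0],255],[[0,-0.004,0],[0,0,0],255],[[0,0,0],[0,0,0],255],[[0,0,0],[0,0,0],255]]}}

```text
time_s: 9.63
tcp_pos: [0.4521, 0.0741, 0.3597]
eef_rot: [-180.0, -0.0, -7.4]
contact_force: [-0.2, -0.6, 0.0]
gripper_width: 0.0007
```

```bash
python3 -c "
from h import *
st()"
```

```text
t 9.63 grasp [0.4522 0.0741 0.2007] rpy [-179.99   -0.     -7.44] F [-0.2 -0.6  0. ] w 0.0007 J [ 34.    1.9 -29.4  -0.  -58.7  48.5]
```

Call:
{"op": "carry_out", "data": {"plan": [[[0,-0.004,0],[0,0,0],255],[[0,-0.003,0],[0,0,0],255],[[0,0,0],[0,0,0],255],[[0,0,0],[0,0,0],255]]}}

```text
time_s: 9.97
tcp_pos: [0.4528, 0.0796, 0.3596]
eef_rot: [179.8, 0.1, -7.5]
contact_force: [1.3, -10.4, 0.8]
gripper_width: 0.0004
```

```bash
python3 - <<'E'
from h import *
st()
im=save("scene","s4.png"); cv2.imwrite("pics/m4.png",cv2.resize(im[130:250,240:380],(700,600),interpolation=cv2.INTER_CUBIC)[:,:,::-1])
th=np.radians(-7.2); Rz=np.array([[np.cos(th),-np.sin(th)],[np.sin(th),np.cos(th)]])
H=im.astype(int); m=((H[...,0]>120)&(H[...,1]<60)&(H[...,2]<60)).astype(np.uint8)
n,l,s,c=cv2.connectedComponentsWithStats(m); print([(s[i].tolist(),c[i].round(1)) for i in range(1,n) if s[i][4]>8])
for q in(.3,.6,.75,.85):
    p=np.array([.540,.0145])+Rz@[-.094,.105*np.sin(q)]; print(q,proj("scene",[*p,.115+.105*np.cos(q)]).round(1))
E
```

```text
t 9.97 grasp [0.4525 0.079  0.2006] rpy [ 1.7977e+02  6.0000e-02 -7.4600e+00] F [  1.3 -10.4   0.8] w 0.0004 J [ 34.7   2.1 -29.2   0.2 -58.9  47.8]
[([241, 169, 33, 24, 445], array([257.2, 182.2])), ([340, 185, 15, 31, 204], array([346.8, 200.7])), ([269, 338, 11, 4, 12], array([274.2, 340.3]))]
0.3 [[279.9 167.6]]
0.6 [[283.9 165.6]]
0.75 [[285.6 165.8]]
0.85 [[286.7 166.4]]
```

View pics/m4.png

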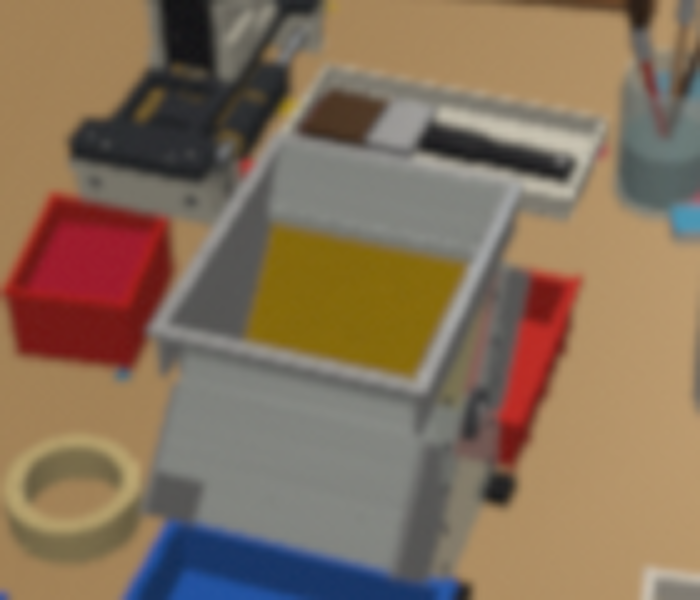

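The flap is hard over on the red side: force jumped to 10 N at the stop, and the yellow blade leans toward red. The brush is flat in the tray. Next, back off and go over the scoop.

```bash
python3 - <<'E'
from h import *
a,b=ray("top",(452.5,219.5),.118),ray("top",(502,199),.118); print(a,b,np.linalg.norm(a-b),(a+b)/2,np.degrees(np.arctan2(b[0]-a[0],-(b[1]-a[1]))))
plan([((.449,.05,.20),(180,0,-7.2),2),((.449,.05,.31),(180,0,-7.2),4),((.47,-.14,.29),(180,0,-35),6),((.49,-.34,.25),(180,0,-66),6)],100)
E
```

```text
[ 0.48936123 -0.31836329  0.118     ] [ 0.53770747 -0.44738065  0.118     ] 0.13777821545322774 [ 0.51353435 -0.38287197  0.118     ] 20.542311934364463
[[[0.0001,0.0149,0.0003],[0.11,0.03,-0.13],100],[[0.0,0.0149,0.0003],[0.12,0.03,-0.14],100],[[0.0,0.0,-0.0275],[0.0,0.0,0.0],100],[[0.0,0.0,-0.0275],[0.0,0.0,0.0],100],[[0.0,0.0,-0.0275],[0.0,0.0,0.0],100],[[0.0,0.0,-0.0275],[-0.01,0.0,0.0],100],[[0.0074,0.031,0.0033],[0.0,0.0,4.63],100],[[0.01,0.0302,0.0034],[0.0,0.0,4.64],100],[[0.0123,0.0294,0.0033],[0.0,0.0,4.63],100],[[0.0147,0.0283,0.0034],[0.0,0.0,4.63],100],[[0.0169,0.027,0.0033],[0.0,0.0,4.64],100],[[0.019,0.0256,0.0034],[0.01,0.0,4.63],100]]
[[[0.0218,0.0254,0.0067],[0.0,0.0,5.17],100],[[0.0241,0.0233,0.0066],[0.0,0.0,5.16],100],[[0.026,0.0211,0.0067],[0.0,0.0,5.17],100],[[0.0279,0.0186,0.0066],[0.0,0.0,5.17],100],[[0.0294,0.016,0.0067],[0.0,0.0,5.16],100],[[0.0307,0.0134,0.0067],[0.0,0.0,5.17],100]]
end grasp [ 0.49 -0.34  0.25] [-180.    0.  -66.]
```

Call:
{"op": "carry_out", "data": {"plan": [[[0,0.015,0],[0,0,0],255],[[0,0.015,0],[0,0,0],255],[[0,0,-0.0275],[0,0,0],255],[[0,0,-0.0275],[0,0,0],255],[[0,0,-0.0275],[0,0,0],255],[[0,0,-0.0275],[0,0,0],100],[[0.0075,0.031,0.0035],[0,0,4.65],100],[[0.01,0.03,0.0035],[0,0,4.65],100],[[0.0125,0.0295,0.0035],[0,0,4.65],100],[[0.0145,0.0285,0.0035],[0,0,4.65],100],[[0.017,0.027,0.0035],[0,0,4.65],100],[[0.019,0.0255,0.0035],[0,0,4.65],100]]}}

```text
time_s: 11.02
tcp_pos: [0.4693, -0.1405, 0.4488]
eef_rot: [-180.0, -0.0, -35.6]
contact_force: [1.0, 0.4, 0.1]
gripper_width: 0.0418
```

Call:
{"op": "carry_out", "data": {"plan": [[[0.022,0.0255,0.0065],[0,0,5.15],100],[[0.024,0.0235,0.0065],[0,0,5.15],100],[[0.026,0.021,0.0065],[0,0,5.15],100],[[0.028,0.0185,0.0065],[0,0,5.15],100],[[0.0295,0.016,0.0065],[0,0,5.15],100],[[0.0305,0.0135,0.0065],[0,0,5.15],100],[[0,0,0],[0,0,0],100],[[0,0,0],[0,0,0],100]]}}

```text
time_s: 11.68
tcp_pos: [0.4881, -0.3409, 0.4083]
eef_rot: [179.9, 0.1, -66.4]
contact_force: [-0.8, -0.1, -1.1]
gripper_width: 0.0531
```

```bash
python3 - <<'E'
from h import *
st(); c=cal("wrist"); save("wrist","w5.png"); np.savez("w5.npz",K=c[0],R=c[1],t=c[2]); st()
print(proj("w",[[.5135,-.383,.118],[.5135-.023,-.383+.058,.118],[.6,-.337,.165]],c).round())
E
```

```text
t 11.68 grasp [ 0.4878 -0.3408  0.2493] rpy [ 1.7991e+02  8.0000e-02 -6.6430e+01] F [-0.8 -0.1 -1.1] w 0.0531 J [-16.1  13.   -9.4  -0.  -67.7  39.7]
t 11.73 grasp [ 0.488  -0.3399  0.2499] rpy [ 1.7995e+02  5.0000e-02 -6.6320e+01] F [0.1 0.7 0.1] w 0.0534 J [-16.   12.9  -9.4  -0.  -67.7  39.7]
[[308. 144.]
 [307. 208.]
 [182. 159.]]
```

View pics/w5.png

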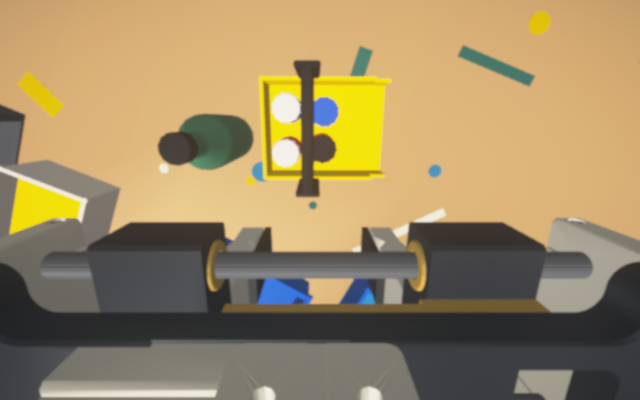

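Wrist view: bar from (307,66) to (308,190) and mouth to the right (toward the robot, scoop −x). The pots stand around the bar and the bottle cap is at (178,148) on the back side.

```bash
python3 - <<'E'
from h import *
d=np.load("w5.npz"); c=(d["K"],d["R"],d["t"])
a,b=ray("w",(307,64),.118,c),ray("w",(308,192),.118,c); m=(a+b)/2; v=a-b
yaw=np.degrees(np.arctan2(v[0],-v[1])); print(a,b,np.linalg.norm(v),m,yaw)
cap=ray("w",(178,148),.165,c); print("cap",cap, "local",Ro.from_euler('z',-yaw,degrees=True).apply(cap-m))
print([ray("w",p,.05,c).round(3) for p in((260,77),(266,178),(390,80),(383,176))])
E
```

```text
[ 0.54157634 -0.44591434  0.118     ] [ 0.49568832 -0.34057752  0.118     ] 0.11489803229945132 [ 0.51863233 -0.39324593  0.118     ] 23.539449546880768
cap [ 0.60523187 -0.34419476  0.165     ] local [0.09898326 0.01038323 0.047     ]
[array([ 0.59 , -0.423,  0.05 ]), array([ 0.544, -0.32 ,  0.05 ]), array([ 0.458, -0.478,  0.05 ]), array([ 0.415, -0.378,  0.05 ])]
```

```bash
python3 -c "
from h import *
plan([((.518,-.391,.18),(180,0,-66.5),4),((.518,-.391,.1255),(180,0,-66.5),3)],100)"
```

```text
[[[0.0147,-0.0017,0.0175],[0.01,0.01,0.04],100],[[0.0147,-0.0018,0.0174],[0.01,0.01,0.05],100],[[0.0147,-0.0017,0.0175],[0.02,0.02,0.04],100],[[0.0147,-0.0017,0.0175],[0.01,0.01,0.05],100],[[0.0,0.0,0.0182],[0.0,0.0,0.0],100],[[0.0,0.0,0.0181],[0.0,0.0,0.0],100],[[0.0,0.0,0.0182],[0.0,0.0,0.0],100]]
end grasp [ 0.518  -0.391   0.1255] [-180.    -0.   -66.5]
```

Call:
{"op": "carry_out", "data": {"plan": [[[0.0147,-0.0017,0.0175],[0,0,0],100],[[0.0147,-0.0017,0.0175],[0,0,0],100],[[0.0147,-0.0017,0.0175],[0,0,0],100],[[0.0147,-0.0017,0.0175],[0,0,0],100],[[0,0,0.018],[0,0,0],100],[[0,0,0.018],[0,0,0],100],[[0,0,0.014],[0,0,0],100],[[0,0,0],[0,0,0],100],[[0,0,0],[0,0,0],100]]}}

```text
time_s: 12.48
tcp_pos: [0.5184, -0.3894, 0.2899]
eef_rot: [180.0, 0.0, -66.1]
contact_force: [0.4, 0.3, 0.1]
gripper_width: 0.0533
```

```bash
python3 -c "
from h import *
st()"
```

```text
t 12.48 grasp [ 0.5183 -0.3894  0.1309] rpy [ 1.7997e+02  2.0000e-02 -6.6150e+01] F [0.4 0.3 0.1] w 0.0533 J [-19.7  23.2 -11.2   0.  -55.6  43.6]
```

Call:
{"op": "carry_out", "data": {"plan": [[[0,0,0.0045],[0,0,0],100],[[0,0,0],[0,0,0],255],[[0,0,0],[0,0,0],255],[[0,0,0],[0,0,0],255],[[0,0,0],[0,0,0],255],[[0,0,0],[0,0,0],255],[[0,0,0],[0,0,0],255]], "grip_force": 50}}

```text
time_s: 13.07
tcp_pos: [0.5181, -0.3904, 0.2854]
eef_rot: [-180.0, -0.0, -66.3]
contact_force: [-0.3, -0.1, 0.4]
gripper_width: 0.0188
```

Call:
{"op": "carry_out", "data": {"plan": [[[0,0,-0.004],[0,0,0],255],[[0,0,-0.004],[0,0,0],255],[[0,0.004,-0.002],[0,0,0],255],[[0,0.01,0],[0,0,0],255],[[0,0.013,0],[0,0,0],255],[[0,0.013,0],[0,0,0],255],[[0,0.013,0],[0,0,0],255],[[0,0.011,0],[0,0,0],255],[[0,0.006,0],[0,0,0],255],[[0,0,0],[0,0,0],255],[[0,0,0],[0,0,0],255]]}}

```text
time_s: 13.98
tcp_pos: [0.4537, -0.4189, 0.2954]
eef_rot: [-180.0, -0.0, -66.3]
contact_force: [0.3, 0.0, -3.9]
gripper_width: 0.0114
```

```bash
python3 -c "
from h import *
st()"
```

```text
t 13.98 grasp [ 0.4538 -0.419   0.1364] rpy [-1.7998e+02 -3.0000e-02 -6.6300e+01] F [ 0.3  0.  -3.9] w 0.0114 J [-24.6  20.3 -15.   -0.  -54.7  48.3]
```

Call:
{"op": "carry_out", "data": {"plan": [[[0,0,0.003],[0,0,0],255],[[0,0,0.003],[0,0,0],255],[[0,0,0.002],[0,0,0],255],[[0,0,0],[0,0,0],255]]}}

```text
time_s: 14.32
tcp_pos: [0.4547, -0.4183, 0.2882]
eef_rot: [-180.0, -0.1, -66.2]
contact_force: [-1.8, 3.7, 6.2]
gripper_width: 0.0111
```

Call:
{"op": "carry_out", "data": {"plan": [[[0,0,0.001],[0,0,0],255],[[0,0,0],[0,0,0],255]]}}

```text
time_s: 14.48
tcp_pos: [0.4547, -0.4182, 0.2882]
eef_rot: [-180.0, -0.1, -66.2]
contact_force: [-3.5, 4.8, 13.0]
gripper_width: 0.0111
```

Call:
{"op": "carry_out", "data": {"plan": [[[0,0,0],[0,0,0],150],[[0,0,0],[0,0,0],150],[[0,0,0],[0,0,0],150],[[0,0,0.01],[0,0,0],150],[[0,0,0.012],[0,0,0],150],[[0,0,0],[0,0,0],255],[[0,0,0],[0,0,0],255],[[0,0,0],[0,0,0],255],[[0,0,0],[0,0,0],255],[[0,0,0],[0,0,0],255],[[0,0,0],[0,0,0],255]], "grip_force": 60}}

```text
time_s: 15.4
tcp_pos: [0.4543, -0.4187, 0.2646]
eef_rot: [-180.0, -0.0, -66.2]
contact_force: [1.8, -0.6, -0.9]
gripper_width: 0.0111
```

```bash
python3 - <<'E'
from h import *
st()
c=np.array([.540,.0145]); th=np.radians(-7.2); ux=np.array([np.cos(th),np.sin(th)])
# grasp height above scoop floor: ~0.106 ; lip local rel grasp
for a in(0,20,40,60,75):
    A=np.radians(a); hx=.095*np.cos(A)-.106*np.sin(A); hz=.095*np.sin(A)+.106*np.cos(A); print(a,hx.round(3),hz.round(3))
lx=.015; lz=.235
A=0; g=[*(c+ux*(lx+.095)),lz+.106]; print("target flat",np.round(g,3))
plan([((.454,-.418,.22),(180,0,-66.2),5),((.53,-.24,.34),(180,0,-80),8),((*g[:2],.345),(180,0,-97.2),9)],255)
E
```

```text
t 15.4 grasp [ 0.4544 -0.4188  0.1056] rpy [-1.7996e+02 -5.0000e-02 -6.6250e+01] F [ 1.8 -0.6 -0.9] w 0.0111 J [-24.6  22.1 -16.8   0.  -51.   48.3]
0 0.095 0.106
20 0.053 0.132
40 0.005 0.142
60 -0.044 0.135
75 -0.078 0.119
target flat [0.649 0.001 0.341]
[[[-0.0001,0.0,-0.0229],[-0.01,-0.01,-0.01],255],[[-0.0002,0.0,-0.0229],[-0.01,-0.01,-0.01],255],[[-0.0001,0.0,-0.0229],[0.0,-0.01,-0.01],255],[[-0.0001,-0.0001,-0.0228],[-0.01,-0.01,-0.01],255],[[-0.0002,0.0,-0.0229],[-0.01,-0.01,-0.01],255],[[-0.0165,-0.0177,-0.015],[0.0,0.0,1.73],255],[[-0.0171,-0.0171,-0.015],[0.0,0.0,1.72],255],[[-0.0175,-0.0167,-0.015],[0.0,0.0,1.73],255],[[-0.0181,-0.0161,-0.015],[0.0,0.0,1.72],255],[[-0.0185,-0.0155,-0.015],[0.0,0.0,1.73],255],[[-0.019,-0.015,-0.015],[0.0,0.0,1.72],255],[[-0.0194,-0.0144,-0.015],[0.0,0.0,1.73],255]]
[[[-0.0198,-0.0138,-0.015],[0.0,0.0,1.72],255],[[-0.024,-0.0177,-0.0006],[0.0,0.0,1.91],255],[[-0.0247,-0.0169,-0.0005],[0.0,0.0,1.91],255],[[-0.0251,-0.016,-0.0006],[0.0,0.0,1.91],255],[[-0.0257,-0.0152,-0.0005],[0.0,0.0,1.92],255],[[-0.0262,-0.0143,-0.0006],[0.0,0.0,1.91],255],[[-0.0267,-0.0135,-0.0006],[0.0,0.0,1.91],255],[[-0.027,-0.0125,-0.0005],[0.0,0.0,1.91],255],[[-0.0275,-0.0117,-0.0006],[0.0,0.0,1.91],255],[[-0.0279,-0.0107,-0.0005],[0.0,0.0,1.91],255]]
end grasp [0.6491 0.0007 0.345 ] [180.   -0.  -97.2]
```

```bash
cat >> h.py <<'E'
def til(yaw,a):  # tool-down yaw with scoop mouth down by a deg
    return (Ro.from_euler('xyz',[180,0,yaw],degrees=True)*Ro.from_rotvec([a,0,0],degrees=True)).as_euler('xyz',degrees=True)
E
python3 -c "
from h import *
plan([((.454,-.418,.20),til(-66.2,-8),7),((.456,-.413,.212),til(-66.6,-8),2),((.53,-.24,.33),til(-80,-8),12),((.62,-.04,.355),til(-95,-8),12),((.649,.001,.355),til(-97.2,-8),3)],255)"
```

```text
[[[-0.0001,-0.0032,-0.0135],[-1.15,-0.01,-0.01],255],[[-0.0001,-0.0029,-0.0134],[-1.15,0.0,0.0],255],[[-0.0001,-0.0026,-0.0135],[-1.14,-0.01,-0.01],255],[[-0.0001,-0.0024,-0.0134],[-1.15,-0.01,-0.01],255],[[-0.0001,-0.0021,-0.0134],[-1.15,0.0,0.0],255],[[-0.0001,-0.0018,-0.0134],[-1.15,-0.01,-0.01],255],[[-0.0001,-0.0016,-0.0134],[-1.15,-0.01,-0.01],255],[[-0.0018,-0.0011,-0.0062],[0.0,-0.03,0.2],255],[[-0.0018,-0.001,-0.0062],[0.0,-0.02,0.2],255],[[-0.0104,-0.0099,-0.0113],[0.0,-0.16,1.11],255],[[-0.0105,-0.0097,-0.0113],[0.0,-0.15,1.1],255],[[-0.0108,-0.0095,-0.0113],[0.0,-0.16,1.11],255]]
[[[-0.011,-0.0092,-0.0112],[0.0,-0.15,1.1],255],[[-0.0112,-0.0091,-0.0112],[0.0,-0.16,1.11],255],[[-0.0114,-0.0088,-0.0112],[0.0,-0.15,1.1],255],[[-0.0116,-0.0086,-0.0111],[0.0,-0.16,1.11],255],[[-0.0118,-0.0083,-0.0111],[0.0,-0.15,1.1],255],[[-0.012,-0.0081,-0.0111],[0.0,-0.16,1.11],255],[[-0.0122,-0.0079,-0.011],[0.0,-0.16,1.11],255],[[-0.0123,-0.0076,-0.011],[0.0,-0.15,1.1],255],[[-0.0126,-0.0074,-0.011],[0.0,-0.16,1.11],255],[[-0.0146,-0.0099,-0.0035],[0.0,-0.17,1.24],255],[[-0.0149,-0.0095,-0.0034],[0.0,-0.18,1.24],255],[[-0.015,-0.0093,-0.0034],[0.0,-0.17,1.23],255]]
[[[-0.0153,-0.0088,-0.0034],[0.0,-0.17,1.24],255],[[-0.0155,-0.0086,-0.0033],[0.0,-0.18,1.24],255],[[-0.0156,-0.0082,-0.0032],[0.0,-0.17,1.24],255],[[-0.0159,-0.0078,-0.0032],[0.0,-0.18,1.23],255],[[-0.016,-0.0075,-0.0032],[0.0,-0.17,1.24],255],[[-0.0162,-0.0071,-0.0031],[0.0,-0.17,1.24],255],[[-0.0163,-0.0068,-0.003],[0.0,-0.18,1.24],255],[[-0.0165,-0.0064,-0.003],[0.0,-0.17,1.23],255],[[-0.0166,-0.0061,-0.003],[0.0,-0.17,1.24],255],[[-0.0142,-0.0083,-0.0012],[0.0,-0.1,0.73],255],[[-0.0143,-0.0082,-0.0011],[0.0,-0.11,0.72],255],[[-0.0144,-0.008,-0.0011],[0.0,-0.1,0.73],255]]
end grasp [0.649  0.001  0.3549] [172.   -0.  -97.2]
```

Call:
{"op": "carry_out", "data": {"plan": [[[0,-0.003,-0.0135],[-1.15,0,0],255],[[0,-0.003,-0.0135],[-1.15,0,0],255],[[0,-0.0025,-0.0135],[-1.15,0,0],255],[[0,-0.0025,-0.0135],[-1.15,0,0],255],[[0,-0.002,-0.0135],[-1.15,0,0],255],[[0,-0.002,-0.0135],[-1.15,0,0],255],[[0,-0.0015,-0.0135],[-1.15,0,0],255],[[-0.002,-0.001,-0.006],[0,0,0.2],255],[[-0.005,-0.004,-0.006],[0,0,0.4],255],[[-0.01,-0.0095,-0.0115],[0,-0.15,1.1],255],[[-0.0105,-0.0095,-0.0115],[0,-0.15,1.1],255],[[-0.011,-0.0095,-0.0115],[0,-0.15,1.1],255]]}}

```text
time_s: 16.4
tcp_pos: [0.4961, -0.358, 0.3983]
eef_rot: [171.9, -0.0, -70.3]
contact_force: [-0.1, -0.0, -4.9]
gripper_width: 0.0116
```

Call:
{"op": "carry_out", "data": {"plan": [[[-0.011,-0.009,-0.011],[0,-0.15,1.1],255],[[-0.011,-0.009,-0.011],[0,-0.15,1.1],255],[[-0.0115,-0.009,-0.011],[0,-0.15,1.1],255],[[-0.0115,-0.0085,-0.011],[0,-0.15,1.1],255],[[-0.012,-0.0085,-0.011],[0,-0.15,1.1],255],[[-0.012,-0.008,-0.011],[0,-0.15,1.1],255],[[-0.012,-0.008,-0.011],[0,-0.15,1.1],255],[[-0.0125,-0.0075,-0.011],[0,-0.15,1.1],255],[[-0.0125,-0.0075,-0.011],[0,-0.15,1.1],255],[[-0.0145,-0.01,-0.0035],[0,-0.17,1.25],255],[[-0.015,-0.0095,-0.0035],[0,-0.17,1.25],255],[[-0.015,-0.0095,-0.0035],[0,-0.17,1.25],255]]}}

```text
time_s: 17.4
tcp_pos: [0.5763, -0.1832, 0.4918]
eef_rot: [172.0, -0.1, -84.0]
contact_force: [0.1, -0.4, -3.8]
gripper_width: 0.0118
```

Call:
{"op": "carry_out", "data": {"plan": [[[-0.0155,-0.009,-0.0035],[0,-0.17,1.25],255],[[-0.0155,-0.0085,-0.0035],[0,-0.17,1.25],255],[[-0.0155,-0.008,-0.003],[0,-0.17,1.25],255],[[-0.016,-0.008,-0.003],[0,-0.17,1.25],255],[[-0.016,-0.0075,-0.003],[0,-0.17,1.25],255],[[-0.016,-0.007,-0.003],[0,-0.17,1.25],255],[[-0.0165,-0.007,-0.003],[0,-0.17,1.25],255],[[-0.0165,-0.0065,-0.003],[0,-0.17,1.25],255],[[-0.0165,-0.006,-0.003],[0,-0.17,1.25],255],[[-0.014,-0.0085,-0.001],[0,-0.1,0.7],255],[[-0.01,-0.006,-0.001],[0,-0.1,0.7],255],[[-0.005,-0.003,-0.001],[0,0,0.3],255]]}}

```text
time_s: 18.4
tcp_pos: [0.6659, -0.0104, 0.5094]
eef_rot: [171.9, -0.2, -97.0]
contact_force: [0.7, 0.2, -5.2]
gripper_width: 0.0116
```

```bash
python3 - <<'E'
from h import *
st(); im=save("scene","s6.png"); cv2.imwrite("pics/m6.png",cv2.resize(im[60:300,200:480],(700,600),interpolation=cv2.INTER_CUBIC)[:,:,::-1])
c=np.array([.540,.0145]); th=np.radians(-7.2); ux=np.array([np.cos(th),np.sin(th)])
def G(a,lx,lz):
    A=np.radians(a); return (*(c+ux*(lx+.095*np.cos(A)-.106*np.sin(A))),lz+.095*np.sin(A)+.106*np.cos(A))
plan([(G(0,.02,.235),til(-97.2,0),4),(G(15,.02,.228),til(-97.2,15),4),(G(26,.02,.222),til(-97.2,26),8),(G(45,.02,.215),til(-97.2,45),9),(G(60,.02,.215),til(-97.2,60),6)],255)
E
```

```text
t 18.4 grasp [ 0.6437 -0.0083  0.352 ] rpy [171.94  -0.23 -97.02] F [ 0.7  0.2 -5.2] w 0.0116 J [ 14.9  20.1  14.3  -2.8 -91.7 -21.9]
[[[-0.0022,0.003,0.0025],[2.01,-0.06,0.04],255],[[-0.0023,0.003,0.0026],[2.01,-0.07,0.05],255],[[-0.0022,0.0032,0.0028],[2.01,-0.06,0.04],255],[[-0.0022,0.0032,0.0028],[2.01,-0.06,0.05],255],[[0.0,0.0181,-0.0032],[3.75,0.0,0.0],255],[[0.0,0.0178,-0.0036],[3.75,0.0,0.0],255],[[0.0,0.0175,-0.0042],[3.75,0.0,0.0],255],[[0.0,0.0173,-0.0046],[3.75,0.0,0.0],255],[[0.0,0.0068,-0.0012],[1.37,0.0,0.0],255],[[0.0,0.0067,-0.0014],[1.38,0.0,0.0],255],[[0.0,0.0067,-0.0014],[1.37,0.0,0.0],255],[[0.0,0.0066,-0.0014],[1.38,0.0,0.0],255]]
[[[0.0,0.0066,-0.0015],[1.37,0.0,0.0],255],[[0.0,0.0066,-0.0016],[1.38,0.0,0.0],255],[[0.0,0.0066,-0.0017],[1.37,0.0,0.0],255],[[0.0,0.0065,-0.0017],[1.38,0.0,0.0],255],[[0.0,0.0106,-0.002],[2.11,0.0,0.0],255],[[0.0,0.0105,-0.0021],[2.11,0.0,0.0],255],[[0.0,0.0105,-0.0024],[2.11,0.0,0.0],255],[[0.0,0.0103,-0.0025],[2.11,0.0,0.0],255],[[0.0,0.0102,-0.0026],[2.11,0.0,0.0],255],[[0.0,0.0102,-0.0029],[2.12,0.0,0.0],255],[[0.0,0.01,-0.0029],[2.11,0.0,0.0],255],[[0.0,0.0099,-0.0032],[2.11,0.0,0.0],255]]
[[[0.0,0.0098,-0.0032],[2.11,0.0,0.0],255],[[0.0,0.012,-0.0034],[2.5,0.0,0.0],255],[[0.0,0.0119,-0.0035],[2.5,0.0,0.0],255],[[0.0,0.0118,-0.0038],[2.5,0.0,0.0],255],[[0.0,0.0115,-0.004],[2.5,0.0,0.0],255],[[0.0,0.0114,-0.0042],[2.5,0.0,0.0],255],[[0.0,0.0111,-0.0044],[2.5,0.0,0.0],255]]
end grasp [0.5159 0.0175 0.3503] [-120.    -0.   -97.2]
```

View pics/m6.png

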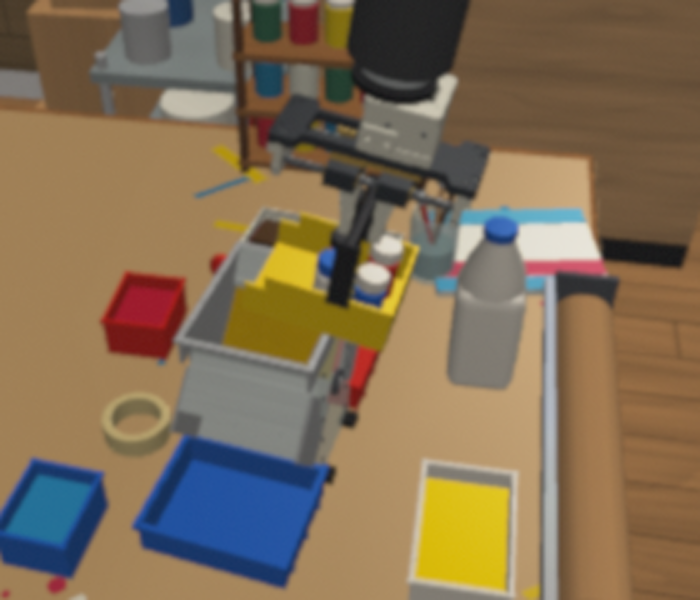

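All four pots are in the scoop over the hopper. Pouring now, slowly.

Call:
{"op": "carry_out", "data": {"plan": [[[-0.002,0.003,0.0025],[2,0,0],255],[[-0.002,0.003,0.0025],[2,0,0],255],[[-0.002,0.003,0.003],[2,0,0],255],[[-0.002,0.003,0.003],[2,0,0],255],[[0,0.018,-0.003],[3.75,0,0],255],[[0,0.018,-0.0035],[3.75,0,0],255],[[0,0.0175,-0.004],[3.75,0,0],255],[[0,0.0175,-0.0045],[3.75,0,0],255],[[0,0.007,-0.001],[1.4,0,0],255],[[0,0.0065,-0.0015],[1.4,0,0],255],[[0,0.0065,-0.0015],[1.4,0,0],255],[[0,0.0065,-0.0015],[1.4,0,0],255]]}}

```text
time_s: 19.45
tcp_pos: [0.5538, 0.0088, 0.5059]
eef_rot: [-159.4, -0.3, -97.1]
contact_force: [0.1, 0.8, -4.4]
gripper_width: 0.0117
```

Call:
{"op": "carry_out", "data": {"plan": [[[0,0.0065,-0.0015],[1.4,0,0],255],[[0,0.0065,-0.0015],[1.4,0,0],255],[[0,0.0065,-0.0015],[1.4,0,0],255],[[0,0.0065,-0.0015],[1.4,0,0],255],[[0,0.0065,-0.0015],[1.4,0,0],255],[[0,0,0],[0,0,0],255],[[0,0,0],[0,0,0],255],[[0,0,0],[0,0,0],255],[[0,0,0],[0,0,0],255],[[0,0,0],[0,0,0],255],[[0,0,0],[0,0,0],255]]}}

```text
time_s: 20.37
tcp_pos: [0.5231, 0.0137, 0.5003]
eef_rot: [-152.4, -0.3, -97.0]
contact_force: [0.2, 0.7, -2.9]
gripper_width: 0.0119
```

```bash
python3 - <<'E'
from h import *
st()
c=np.array([.540,.0145]); th=np.radians(-7.2); ux=np.array([np.cos(th),np.sin(th)])
def G(a,lx,lz):
    A=np.radians(a); return (*(c+ux*(lx+.095*np.cos(A)-.106*np.sin(A))),lz+.095*np.sin(A)+.106*np.cos(A))
plan([(G(45,.02,.218),til(-97.2,45),12),(G(60,.02,.218),til(-97.2,60),8)],255)
im=save("scene","s7.png"); cv2.imwrite("pics/m7.png",cv2.resize(im[100:300,230:400],(510,600),interpolation=cv2.INTER_CUBIC)[:,:,::-1])
E
```

```text
t 20.37 grasp [0.5962 0.0041 0.3594] rpy [-152.37   -0.25  -97.02] F [ 0.2  0.7 -2.9] w 0.0119 J [ 27.7  -5.7 -29.4  22.1 -45.4 -47.4]
[[[-0.0003,0.0073,-0.0017],[1.45,-0.01,0.02],255],[[-0.0002,0.0073,-0.0019],[1.44,-0.01,0.03],255],[[-0.0003,0.0072,-0.0018],[1.45,0.0,0.02],255],[[-0.0003,0.0071,-0.002],[1.45,-0.01,0.03],255],[[-0.0002,0.0071,-0.0021],[1.45,-0.01,0.02],255],[[-0.0003,0.0071,-0.0021],[1.44,-0.01,0.03],255],[[-0.0002,0.007,-0.0022],[1.45,-0.01,0.02],255],[[-0.0003,0.0069,-0.0023],[1.45,-0.01,0.02],255],[[-0.0002,0.0069,-0.0024],[1.45,0.0,0.03],255],[[-0.0003,0.0068,-0.0024],[1.44,-0.01,0.02],255],[[-0.0002,0.0067,-0.0025],[1.45,-0.01,0.03],255],[[-0.0003,0.0067,-0.0026],[1.45,-0.01,0.02],255]]
[[[0.0,0.009,-0.0025],[1.87,0.0,0.0],255],[[0.0,0.009,-0.0027],[1.88,0.0,0.0],255],[[0.0,0.0089,-0.0028],[1.87,0.0,0.0],255],[[0.0,0.0087,-0.0029],[1.88,0.0,0.0],255],[[0.0,0.0087,-0.003],[1.87,0.0,0.0],255],[[0.0,0.0086,-0.0031],[1.88,0.0,0.0],255],[[0.0,0.0084,-0.0032],[1.87,0.0,0.0],255],[[0.0,0.0084,-0.0034],[1.88,0.0,0.0],255]]
end grasp [0.5158 0.0176 0.3533] [-120.    -0.   -97.2]
```

Call:
{"op": "carry_out", "data": {"plan": [[[0,0.0075,-0.0015],[1.45,0,0],255],[[0,0.0075,-0.002],[1.45,0,0],255],[[0,0.007,-0.002],[1.45,0,0],255],[[0,0.007,-0.002],[1.45,0,0],255],[[0,0.007,-0.002],[1.45,0,0],255],[[0,0.007,-0.002],[1.45,0,0],255],[[0,0.007,-0.002],[1.45,0,0],255],[[0,0.007,-0.0025],[1.45,0,0],255],[[0,0.007,-0.0025],[1.45,0,0],255],[[0,0.007,-0.0025],[1.45,0,0],255],[[0,0.007,-0.0025],[1.45,0,0],255],[[0,0.0065,-0.0025],[1.45,0,0],255]]}}

```text
time_s: 21.42
tcp_pos: [0.439, 0.0244, 0.4723]
eef_rot: [-134.9, -0.2, -96.9]
contact_force: [0.9, -1.7, -1.4]
gripper_width: 0.0114
```

Call:
{"op": "carry_out", "data": {"plan": [[[0,0.009,-0.0025],[1.9,0,0],255],[[0,0.009,-0.0025],[1.9,0,0],255],[[0,0.009,-0.003],[1.9,0,0],255],[[0,0.0085,-0.003],[1.9,0,0],255],[[0,0.0085,-0.003],[1.9,0,0],255],[[0,0.0085,-0.003],[1.9,0,0],255],[[0,0,0],[0,0,0],255],[[0,0,0],[0,0,0],255],[[0,0,0],[0,0,0],255],[[0,0,0],[0,0,0],255],[[0,0,0],[0,0,0],255],[[0,0,0],[0,0,0],255]]}}

```text
time_s: 22.42
tcp_pos: [0.4229, 0.0355, 0.5073]
eef_rot: [-127.7, -0.6, -97.4]
contact_force: [-0.4, 0.1, -1.6]
gripper_width: 0.0115
```

```bash
python3 - <<'E'
from h import *
st()
a=save("scene","s8.png")[120:310,230:400]; b=save("top","t8.png")[150:260,230:420]
A=cv2.resize(a,(400,447),interpolation=cv2.INTER_CUBIC); B=cv2.resize(b,(400,232),interpolation=cv2.INTER_CUBIC)
m=np.zeros((447,800,3),np.uint8); m[:,:400]=A; m[:232,400:]=B; cv2.imwrite("pics/m8.png",m[:,:,::-1])
E
```

```text
t 22.42 grasp [0.5476 0.0183 0.41  ] rpy [-127.7    -0.59  -97.39] F [-0.4  0.1 -1.6] w 0.0115 J [ 18.  -20.7 -58.2  81.6 -20.4 -96.8]
```

View pics/m8.png

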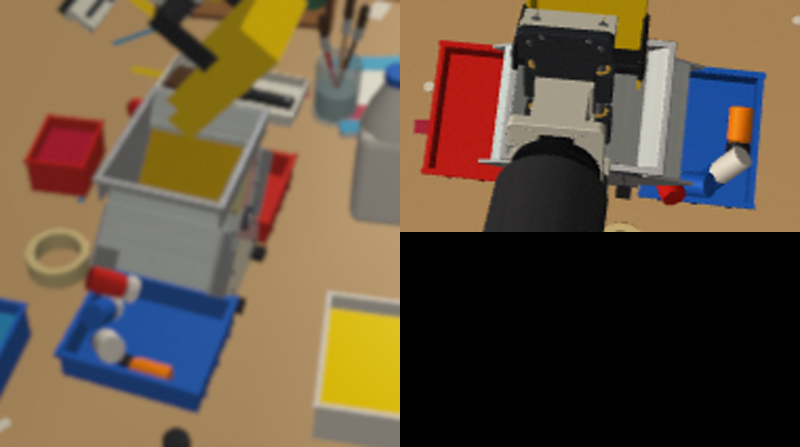

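Both views show all four pots out on the blue side: orange, white and blue in the crate, and red at its robot-side corner near the chute. I'll check red's height by triangulation. First I'll untilt away from the joint-3 limit.

```bash
python3 - <<'E'
from h import *
plan([((.596,.006,.41),til(-97.2,28),8),((.645,.0,.40),til(-97.2,0),8)],255)
S=cv2.imread("pics/s8.png"); T=cv2.imread("pics/t8.png")
def cen(im,roi):
    x0,y0,x1,y1=roi; h=cv2.cvtColor(im[y0:y1,x0:x1],cv2.COLOR_BGR2HSV); H,Sa,V=cv2.split(h)
    m=(((H<8)|(H>172))&(Sa>150)&(V>70)).astype(np.uint8); n,l,s,c=cv2.connectedComponentsWithStats(m)
    return [(c[i]+[x0,y0],s[i].tolist()) for i in range(1,n) if s[i][4]>10]
a=cen(S,(260,225,300,260)); b=cen(T,(335,220,375,260)); print(a,b)
def tri(p,q):
    Ps=[]
    for n in("scene","top"):
        K,R,t=cal(n); Ps.append(K@np.c_[R,t])
    X=cv2.triangulatePoints(Ps[0],Ps[1],np.array(p,float).reshape(2,1),np.array(q,float).reshape(2,1)); return (X[:3]/X[3]).ravel()
if a and b: X=tri(a[0][0],b[0][0]); print("red",X,proj("scene",X),proj("top",X))
E
```

```text
[[[0.0009,-0.0122,0.0052],[-3.04,-0.07,0.03],255],[[0.001,-0.0124,0.0049],[-3.04,-0.07,0.03],255],[[0.001,-0.0127,0.0047],[-3.04,-0.07,0.03],255],[[0.0009,-0.013,0.0045],[-3.04,-0.08,0.02],255],[[0.001,-0.0131,0.0043],[-3.04,-0.07,0.03],255],[[0.001,-0.0134,0.0039],[-3.04,-0.07,0.03],255],[[0.0009,-0.0135,0.0038],[-3.03,-0.07,0.03],255],[[0.001,-0.0138,0.0034],[-3.04,-0.07,0.03],255],[[0.0,-0.0146,0.0043],[-3.5,0.0,0.0],255],[[0.0,-0.0148,0.004],[-3.5,0.0,0.0],255],[[-0.0001,-0.015,0.0037],[-3.5,0.0,0.0],255],[[0.0,-0.0152,0.0033],[-3.5,0.0,0.0],255]]
[[[0.0,-0.0154,0.003],[-3.5,0.0,0.0],255],[[0.0,-0.0155,0.0027],[-3.5,0.0,0.0],255],[[-0.0001,-0.0157,0.0023],[-3.5,0.0,0.0],255],[[0.0,-0.0158,0.0019],[-3.5,0.0,0.0],255]]
end grasp [ 0.645 -0.     0.4  ] [-180.    -0.   -97.2]
[(array([274.76875, 239.30625]), [7, 9, 17, 12, 160])] [(array([358.46236559, 241.51612903]), [17, 18, 13, 9, 93])]
red [ 0.45100037 -0.07853747  0.05668648] [[272.22956922 239.85432893]] [[357.59189262 239.74735536]]
```

Call:
{"op": "carry_out", "data": {"plan": [[[0.001,-0.012,0.005],[-3,0,0],255],[[0.001,-0.0125,0.005],[-3,0,0],255],[[0.001,-0.0125,0.0045],[-3,0,0],255],[[0.001,-0.013,0.0045],[-3,0,0],255],[[0.001,-0.013,0.0045],[-3,0,0],255],[[0.001,-0.0135,0.004],[-3,0,0],255],[[0.001,-0.0135,0.004],[-3,0,0],255],[[0.001,-0.014,0.0035],[-3,0,0],255],[[0,-0.0145,0.0045],[-3.5,0,0],255],[[0,-0.015,0.004],[-3.5,0,0],255],[[0,-0.015,0.0035],[-3.5,0,0],255],[[0,-0.015,0.0035],[-3.5,0,0],255]]}}

```text
time_s: 23.52
tcp_pos: [0.58, 0.0071, 0.5623]
eef_rot: [-164.8, -0.5, -97.5]
contact_force: [-0.4, -0.2, -2.7]
gripper_width: 0.0118
```

```bash
python3 -c "
from h import *
st()
plan([((.625,-.02,.38),til(-97,2),4),((.53,-.22,.34),til(-82,0),8),((.454,-.4188,.22),til(-66.2,0),9),((.454,-.4188,.125),til(-66.2,0),5)],255)"
```

```text
t 23.52 grasp [6.210e-01 3.000e-04 4.088e-01] rpy [-164.84   -0.5   -97.46] F [-0.4 -0.2 -2.7] w 0.0118 J [ 22.7   3.   -6.1   8.6 -68.3 -32.4]
[[[0.0052,-0.0088,0.0077],[-3.29,-0.14,-0.1],255],[[0.0053,-0.0093,0.0077],[-3.29,-0.14,-0.09],255],[[0.0053,-0.0096,0.0076],[-3.29,-0.14,-0.1],255],[[0.0052,-0.0101,0.0076],[-3.29,-0.14,-0.09],255],[[0.0263,0.0082,0.0047],[-0.25,-0.03,-1.87],255],[[0.0261,0.0091,0.0047],[-0.25,-0.04,-1.88],255],[[0.0257,0.0098,0.0048],[-0.25,-0.03,-1.87],255],[[0.0254,0.0107,0.0048],[-0.25,-0.03,-1.88],255],[[0.0249,0.0115,0.0048],[-0.24,-0.03,-1.87],255],[[0.0246,0.0123,0.0048],[-0.25,-0.04,-1.88],255],[[0.0241,0.0131,0.0049],[-0.25,-0.03,-1.87],255],[[0.0237,0.0138,0.005],[-0.25,-0.03,-1.88],255]]
[[[0.0207,0.0114,0.0133],[0.0,0.0,-1.76],255],[[0.0203,0.0121,0.0134],[0.0,0.0,-1.75],255],[[0.02,0.0127,0.0133],[0.0,0.0,-1.76],255],[[0.0196,0.0133,0.0133],[0.0,0.0,-1.75],255],[[0.0191,0.0138,0.0134],[0.0,0.0,-1.76],255],[[0.0187,0.0145,0.0133],[0.0,0.0,-1.75],255],[[0.0183,0.015,0.0133],[0.0,0.0,-1.76],255],[[0.0178,0.0156,0.0134],[0.0,0.0,-1.75],255],[[0.0173,0.0161,0.0133],[0.0,0.0,-1.76],255],[[0.0,0.0,0.019],[0.0,0.0,0.0],255],[[0.0,0.0,0.019],[0.0,0.0,0.0],255],[[0.0,0.0,0.019],[0.0,0.0,0.0],255]]
[[[0.0,0.0,0.019],[0.0,0.0,0.0],255],[[0.0,0.0,0.019],[0.0,0.0,0.0],255]]
end grasp [ 0.454  -0.4188  0.125 ] [180.   -0.  -66.2]
```

Call:
{"op": "carry_out", "data": {"plan": [[[0.005,-0.009,0.0075],[-3.3,-0.1,0],255],[[0.005,-0.0095,0.0075],[-3.3,-0.1,0],255],[[0.005,-0.0095,0.0075],[-3.3,-0.1,0],255],[[0.005,-0.01,0.0075],[-3.3,-0.1,0],255],[[0.0265,0.008,0.0045],[-0.25,0,-1.9],255],[[0.026,0.009,0.0045],[-0.25,0,-1.9],255],[[0.0255,0.01,0.005],[-0.25,0,-1.9],255],[[0.0255,0.0105,0.005],[-0.25,0,-1.9],255],[[0.025,0.0115,0.005],[-0.25,0,-1.9],255],[[0.0245,0.0125,0.005],[-0.25,0,-1.9],255],[[0.024,0.013,0.005],[-0.25,0,-1.9],255],[[0.0235,0.014,0.005],[-0.25,0,-1.9],255]]}}

```text
time_s: 24.52
tcp_pos: [0.5277, -0.2199, 0.4996]
eef_rot: [-180.0, -0.4, -82.1]
contact_force: [0.2, -0.7, -2.2]
gripper_width: 0.0119
```

Call:
{"op": "carry_out", "data": {"plan": [[[0.0205,0.0115,0.013],[0,0,-1.75],255],[[0.0205,0.012,0.013],[0,0,-1.75],255],[[0.02,0.0125,0.013],[0,0,-1.75],255],[[0.0195,0.0135,0.013],[0,0,-1.75],255],[[0.019,0.014,0.013],[0,0,-1.75],255],[[0.0185,0.0145,0.013],[0,0,-1.75],255],[[0.0185,0.015,0.013],[0,0,-1.75],255],[[0.018,0.0155,0.013],[0,0,-1.75],255],[[0.0175,0.016,0.013],[0,0,-1.75],255],[[0,0,0],[0,0,0],255],[[0,0,0],[0,0,0],255]]}}

```text
time_s: 25.43
tcp_pos: [0.451, -0.4195, 0.3829]
eef_rot: [179.8, -0.3, -66.6]
contact_force: [0.1, -0.6, -3.4]
gripper_width: 0.0115
```

```bash
cat >> h.py <<'E'
def cen(im,roi,hues,smin=150):
    x0,y0,x1,y1=roi; H,Sa,V=cv2.split(cv2.cvtColor(im[y0:y1,x0:x1],cv2.COLOR_RGB2HSV))
    m=np.zeros_like(H)
    for a,b in hues: m|=((H>=a)&(H<=b)&(Sa>smin)&(V>70)).astype(np.uint8)
    n,l,s,c=cv2.connectedComponentsWithStats(m); return [((c[i]+[x0,y0]).round(1),s[i].tolist()) for i in range(1,n) if s[i][4]>10]
def tri(p,q):
    Ps=[]
    for n in("scene","top"):
        K,R,t=cal(n); Ps.append(K@np.c_[R,t])
    X=cv2.triangulatePoints(Ps[0],Ps[1],np.array(p,float).reshape(2,1),np.array(q,float).reshape(2,1)); return (X[:3]/X[3]).ravel()
E
python3 - <<'E'
from h import *
st(); S=save("scene","s9.png"); T=save("top","t9.png"); RD=[(0,7),(172,180)]
print(cen(S,(260,225,300,260),RD),cen(T,(335,210,385,265),RD))
plan([((.454,-.4188,.110),til(-66.2,0),4)],255)
E
```

```text
t 25.43 grasp [ 0.451  -0.4205  0.2239] rpy [179.84  -0.33 -66.63] F [ 0.1 -0.6 -3.4] w 0.0115 J [-24.7  15.8  -9.2   0.4 -64.8  47.9]
[(array([274.8, 239.3]), [7, 9, 17, 12, 161])] [(array([358.3, 241.5]), [17, 28, 13, 9, 95])]
[[[0.0,-0.0005,0.0289],[0.02,-0.12,-0.08],255],[[0.0002,-0.0005,0.0288],[0.01,-0.11,-0.09],255],[[0.0001,-0.0004,0.0289],[0.02,-0.12,-0.08],255],[[0.0002,-0.0005,0.0289],[0.01,-0.11,-0.09],255]]
end grasp [ 0.454  -0.4188  0.11  ] [180.   -0.  -66.2]
```

Call:
{"op": "carry_out", "data": {"plan": [[[0,0,0.029],[0,0,0],255],[[0,0,0.029],[0,0,0],255],[[0,0,0.029],[0,0,0],255],[[0,0,0.02],[0,0,0],255],[[0,0,0.004],[0,0,0],255],[[0,0,0.002],[0,0,0],255],[[0,0,0],[0,0,0],255]]}}

```text
time_s: 26.12
tcp_pos: [0.4527, -0.4193, 0.2726]
eef_rot: [180.0, -0.5, -66.4]
contact_force: [0.1, -0.3, -1.8]
gripper_width: 0.0118
```

```bash
python3 -c "
from h import *
st()"
```

```text
t 26.12 grasp [ 0.4532 -0.4207  0.1136] rpy [179.97  -0.55 -66.44] F [ 0.1 -0.3 -1.8] w 0.0118 J [-24.6  21.4 -16.9   0.5 -51.3  47.8]
```

Call:
{"op": "carry_out", "data": {"plan": [[[0,0,0.003],[0,0.5,0],255],[[0,0,0.003],[0,0,0],255],[[0,0,0.0015],[0,0,0],255],[[0,0,0],[0,0,0],255]]}}

```text
time_s: 26.45
tcp_pos: [0.4523, -0.4198, 0.2653]
eef_rot: [-180.0, -1.1, -66.5]
contact_force: [0.8, 0.4, 2.7]
gripper_width: 0.0115
```

Call:
{"op": "carry_out", "data": {"plan": [[[0,0,0.0005],[0,0,0],255],[[0,0,0],[0,0,0],150],[[0,0,0],[0,0,0],150],[[0,0,0],[0,0,0],150],[[0,0,-0.02],[0,0,0],150],[[0,0,-0.035],[0,0,0],150],[[0,0,-0.035],[0,0,0],150],[[0,0,0],[0,0,0],150]]}}

```text
time_s: 27.12
tcp_pos: [0.4527, -0.4192, 0.3607]
eef_rot: [-179.8, -1.5, -66.4]
contact_force: [1.0, -0.3, 1.6]
gripper_width: 0.0358
```

```bash
python3 - <<'E'
from h import *
st(); T=save("top","t10.png"); S=save("scene","s10.png")
A=cv2.resize(T[170:260,330:420],(450,450),interpolation=cv2.INTER_CUBIC); B=cv2.resize(S[215:300,245:345],(350,298),interpolation=cv2.INTER_CUBIC); C=cv2.resize(S[290:400,200:340],(350,275),interpolation=cv2.INTER_CUBIC)
m=np.zeros((575,800,3),np.uint8); m[:450,:450]=A; m[:298,450:]=B; m[298:573,450:]=C; cv2.imwrite("pics/m10.png",m[:,:,::-1])
E
```

```text
t 27.12 grasp [ 0.4548 -0.4227  0.2018] rpy [-179.79   -1.48  -66.44] F [ 1.  -0.3  1.6] w 0.0358 J [-24.4  16.5 -11.6   1.  -60.7  47.5]
```

View pics/m10.png

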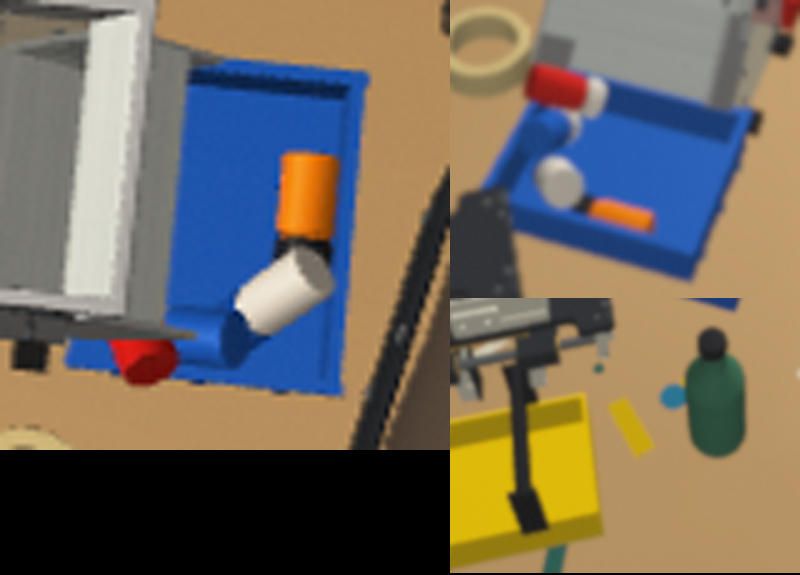

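Last picture: the scoop stands upright and empty. Three pots are well inside the blue crate. The red pot is perched on the crate's robot-side wall, its red end sticking out, so I'll nudge it in with the closed fingers, leaning away from the hopper.

```bash
python3 - <<'E'
from h import *
print("tape",ray("top",(334,271),.03).round(3),"btub",ray("top",(398,285),.06).round(3))
P=lambda x,y,z: ray("top",(330+x/5-.4,170+y/5-.4),z).round(4)
print("red end face",P(150,365,.055),P(112,345,.06),P(176,355,.06),"crate corner",P(67,365,.045),P(342,393,.045),P(367,75,.045))
c=np.array([.540,.0145]); th=np.radians(-7.2); Rz=np.array([[np.cos(th),-np.sin(th)],[np.sin(th),np.cos(th)]])
for n,q in(("end",P(150,365,.055)),("corner",P(342,393,.045)),("c2",P(367,75,.045))): print(n,"local",(Rz.T@(q[:2]-c)).round(4))
L=lambda x,y,z:(*(c+Rz@[x,y]),z)
e=(Ro.from_euler('xyz',[180,0,-97.2],degrees=True)*Ro.from_rotvec([0,-35,0],degrees=True)).as_euler('xyz',degrees=True)
print(e,L(-.15,-.105,.058))
plan([((.44,-.38,.29),(180,0,-66.4),3),(L(-.15,-.19,.24),e,9)],255)
E
```

```text
tape [ 0.371 -0.013  0.03 ] btub [ 0.329 -0.179  0.06 ]
red end face [ 0.4434 -0.0836  0.055 ] [ 0.4543 -0.0637  0.06  ] [ 0.4478 -0.0974  0.06  ] crate corner [ 0.4456 -0.0395  0.045 ] [ 0.4259 -0.1861  0.045 ] [ 0.5991 -0.2096  0.045 ]
end local [-0.0835 -0.1094]
corner local [-0.0881 -0.2133]
c2 local [ 0.0867 -0.2149]
[180.   35.  -97.2] (np.float64(0.3780228052785764), np.float64(-0.07087205860337453), 0.058)
[[[-0.0126,-0.0016,-0.0315],[-0.02,-0.37,-0.04],255],[[-0.0127,-0.0016,-0.0315],[-0.02,-0.37,-0.03],255],[[-0.013,-0.0016,-0.0314],[-0.02,-0.37,-0.04],255],[[-0.0157,0.0006,0.0059],[1.04,-3.79,3.31],255],[[-0.0154,0.0022,0.0077],[1.05,-3.8,3.32],255],[[-0.0148,0.0039,0.0094],[1.04,-3.79,3.31],255],[[-0.0141,0.0054,0.011],[1.05,-3.8,3.32],255],[[-0.0132,0.0071,0.0125],[1.04,-3.79,3.31],255],[[-0.012,0.0086,0.014],[1.05,-3.79,3.32],255],[[-0.0107,0.0102,0.0153],[1.04,-3.8,3.31],255],[[-0.0093,0.0116,0.0166],[1.05,-3.79,3.32],255],[[-0.0076,0.013,0.0176],[1.04,-3.79,3.31],255]]
end grasp [ 0.3674 -0.1552  0.24  ] [180.   35.  -97.2]
```

```bash
cat >> h.py <<'E'
_c=np.array([.540,.0145]); _t=np.radians(-7.2); Rz=np.array([[np.cos(_t),-np.sin(_t)],[np.sin(_t),np.cos(_t)]])
L=lambda x,y,z:(*(_c+Rz@[x,y]),z)
E40=(Ro.from_euler('xyz',[180,0,-97.2],degrees=True)*Ro.from_rotvec([0,-40,0],degrees=True)).as_euler('xyz',degrees=True)
E
python3 - <<'E'
from h import *
plan([((.45,-.40,.28),(180,0,-66.4),3),(L(-.14,-.23,.24),E40,9)],255)
E
```

```text
[[[-0.0052,-0.002,-0.0281],[-0.02,-0.37,-0.04],255],[[-0.0054,-0.002,-0.028],[-0.02,-0.37,-0.03],255],[[-0.0055,-0.0019,-0.028],[-0.02,-0.37,-0.04],255],[[-0.0123,0.0025,0.0049],[1.19,-4.34,3.28],255],[[-0.0119,0.004,0.0068],[1.2,-4.33,3.28],255],[[-0.0113,0.0055,0.0085],[1.19,-4.34,3.28],255],[[-0.0105,0.0069,0.0102],[1.2,-4.33,3.28],255],[[-0.0095,0.0085,0.0118],[1.19,-4.34,3.29],255],[[-0.0082,0.0099,0.0132],[1.19,-4.33,3.28],255],[[-0.0069,0.0112,0.0146],[1.2,-4.34,3.28],255],[[-0.0052,0.0127,0.0157],[1.19,-4.33,3.28],255],[[-0.0035,0.0138,0.0168],[1.19,-4.34,3.28],255]]
end grasp [ 0.3723 -0.1961  0.24  ] [180.   40.  -97.2]
```

Call:
{"op": "carry_out", "data": {"plan": [[[-0.005,-0.002,-0.028],[0,-0.4,0],255],[[-0.005,-0.002,-0.028],[0,-0.4,0],255],[[-0.0055,-0.002,-0.028],[0,-0.4,0],255],[[-0.0125,0.0025,0.005],[1.2,-4.35,3.3],255],[[-0.012,0.004,0.007],[1.2,-4.35,3.3],255],[[-0.0115,0.0055,0.0085],[1.2,-4.35,3.3],255],[[-0.0105,0.007,0.01],[1.2,-4.35,3.3],255],[[-0.0095,0.0085,0.012],[1.2,-4.35,3.3],255],[[-0.008,0.01,0.013],[1.2,-4.35,3.3],255],[[-0.007,0.011,0.0145],[1.2,-4.35,3.3],255],[[-0.005,0.0125,0.0155],[1.2,-4.35,3.3],255],[[-0.0035,0.014,0.017],[1.2,-4.35,3.3],255]]}}

```text
time_s: 28.22
tcp_pos: [0.3594, -0.2967, 0.3592]
eef_rot: [179.5, 40.6, -98.0]
contact_force: [-1.1, -1.3, -1.1]
gripper_width: 0.0004
```

```bash
python3 - <<'E'
from h import *
st()
plan([(L(-.14,-.20,.16),E40,4),(L(-.14,-.124,.0755),E40,7)],255)
E
```

```text
t 28.22 grasp [ 0.3724 -0.1941  0.2384] rpy [179.51  40.55 -97.97] F [-1.1 -1.3 -1.1] w 0.0004 J [-34.5  12.9  -8.8 -35.3 -89.8  33.7]
[[[0.0071,-0.0001,0.0194],[0.0,0.14,-0.15],255],[[0.007,-0.0001,0.0195],[-0.01,0.14,-0.14],255],[[0.0069,-0.0001,0.0195],[0.0,0.14,-0.15],255],[[0.0069,0.0,0.0195],[0.0,0.14,-0.15],255],[[-0.0006,0.0,0.0162],[0.0,0.0,0.0],255],[[-0.0005,0.0,0.0162],[0.0,0.0,0.0],255],[[-0.0006,0.0,0.0163],[0.0,0.0,0.0],255],[[-0.0005,0.0,0.0162],[0.0,0.0,0.0],255],[[-0.0006,0.0,0.0162],[0.0,0.0,0.0],255],[[-0.0005,0.0,0.0162],[0.0,0.0,0.0],255],[[-0.0006,0.0,0.0163],[0.0,0.0,0.0],255]]
end grasp [ 0.3856 -0.0909  0.0755] [-179.99   40.    -97.2 ]
```

Call:
{"op": "carry_out", "data": {"plan": [[[0.007,0,0.0195],[0,0.14,-0.15],255],[[0.007,0,0.0195],[0,0.14,-0.15],255],[[0.007,0,0.0195],[0,0.14,-0.15],255],[[0.007,0,0.0195],[0,0.14,-0.15],255],[[-0.0005,0,0.016],[0,0,0],255],[[-0.0005,0,0.016],[0,0,0],255],[[-0.0005,0,0.016],[0,0,0],255],[[-0.0005,0,0.016],[0,0,0],255],[[-0.0005,0,0.016],[0,0,0],255],[[-0.0005,0,0.016],[0,0,0],255],[[0,0,0],[0,0,0],255],[[0,0,0],[0,0,0],255]]}}

```text
time_s: 29.22
tcp_pos: [0.3708, -0.2052, 0.21]
eef_rot: [180.0, 39.8, -97.0]
contact_force: [0.4, -0.7, 0.4]
gripper_width: 0.0003
```

```bash
python3 - <<'E'
from h import *
st()
plan([(L(-.14,-.122,.0755),E40,2),(L(-.10,-.122,.0755),E40,8)],255)
E
```

```text
t 29.22 grasp [ 0.3831 -0.1041  0.0878] rpy [179.96  39.79 -97.01] F [ 0.4 -0.7  0.4] w 0.0003 J [-25.6  19.6 -22.2 -40.5 -68.9  40.8]
[[[-0.0017,-0.0002,0.0096],[0.08,-0.1,0.07],255],[[-0.0016,-0.0002,0.0097],[0.08,-0.11,0.08],255],[[0.0,-0.005,0.0],[0.0,0.0,0.0],255],[[0.0,-0.005,0.0],[0.0,0.0,0.0],255],[[0.0,-0.005,0.0],[0.0,0.0,0.0],255],[[0.0,-0.005,0.0],[0.0,0.0,0.0],255],[[0.0,-0.005,0.0],[0.0,0.0,0.0],255],[[0.0,-0.005,0.0],[0.0,0.0,0.0],255],[[0.0,-0.005,0.0],[0.0,0.0,0.0],255],[[0.0,-0.005,0.0],[0.0,0.0,0.0],255]]
end grasp [ 0.4255 -0.094   0.0755] [179.99  40.   -97.2 ]
```

Call:
{"op": "carry_out", "data": {"plan": [[[-0.0015,0,0.0095],[0,0,0],255],[[-0.0015,0,0.0095],[0,0,0],255],[[0,-0.004,0],[0,0,0],255],[[0,-0.005,0],[0,0,0],255],[[0,-0.005,0],[0,0,0],255],[[0,-0.005,0],[0,0,0],255],[[0,-0.004,0],[0,0,0],255],[[0,0,0],[0,0,0],255]]}}

```text
time_s: 29.88
tcp_pos: [0.397, -0.1944, 0.1985]
eef_rot: [-179.7, 39.7, -96.8]
contact_force: [0.4, 0.6, -0.5]
gripper_width: 0.0005
```

```bash
python3 - <<'E'
from h import *
st(); S=save("scene","s11.png"); T=save("top","t11.png"); RD=[(0,7),(172,180)]
a=cen(S,(255,225,305,265),RD); b=cen(T,(335,210,385,265),RD); print(a,b)
E
```

```text
t 29.88 grasp [ 0.4098 -0.0936  0.0762] rpy [-179.73   39.72  -96.84] F [ 0.4  0.6 -0.5] w 0.0005 J [-23.4  21.5 -20.8 -41.7 -67.3  40. ]
[(array([281.7, 240.8]), [25, 12, 4, 8, 21])] [(array([358.3, 241.5]), [17, 28, 13, 9, 95])]
```

Call:
{"op": "carry_out", "data": {"plan": [[[0,-0.003,0],[0,0,0],255],[[0,-0.003,0],[0,0,0],255],[[0,-0.003,0],[0,0,0],255],[[0,-0.003,0],[0,0,0],255],[[0,0,0],[0,0,0],255]]}}

```text
time_s: 30.4
tcp_pos: [0.4085, -0.1957, 0.1984]
eef_rot: [-179.8, 39.7, -96.9]
contact_force: [0.0, 0.8, 0.5]
gripper_width: 0.0007
```

```bash
python3 - <<'E'
from h import *
st(); T=save("top","t12.png"); RD=[(0,7),(172,180)]
print(cen(T,(335,210,385,265),RD))
E
```

```text
t 30.4 grasp [ 0.4213 -0.0948  0.0761] rpy [-179.78   39.73  -96.87] F [0.  0.8 0.5] w 0.0007 J [-23.   22.1 -19.6 -41.7 -67.5  39.3]
[(array([358. , 240.9]), [17, 28, 13, 9, 81])]
```

Call:
{"op": "carry_out", "data": {"plan": [[[0,-0.003,0],[0,0,0],255],[[0,-0.003,0],[0,0,0],255],[[0,-0.003,0],[0,0,0],255],[[0,-0.003,0],[0,0,0],255],[[0,0,0],[0,0,0],255]]}}

```text
time_s: 30.87
tcp_pos: [0.4204, -0.1971, 0.1984]
eef_rot: [-179.8, 39.7, -96.9]
contact_force: [0.5, 0.1, -0.2]
gripper_width: 0.0008
```

```bash
python3 - <<'E'
from h import *
st(); T=save("top","t13.png"); RD=[(0,7),(172,180)]
print(cen(T,(335,210,385,265),RD))
E
```

```text
t 30.87 grasp [ 0.4332 -0.0963  0.0761] rpy [-179.77   39.73  -96.87] F [ 0.5  0.1 -0.2] w 0.0008 J [-22.7  22.8 -18.4 -41.7 -67.8  38.7]
[(array([356.6, 239.7]), [17, 28, 12, 6, 42])]
```

Call:
{"op": "carry_out", "data": {"plan": [[[0,-0.003,0],[0,0,0],255],[[0,-0.003,0],[0,0,0],255],[[0,-0.003,0],[0,0,0],255],[[0,-0.003,0],[0,0,0],255],[[0,-0.002,0],[0,0,0],255],[[0,0,0],[0,0,0],255]]}}

```text
time_s: 31.42
tcp_pos: [0.4342, -0.1988, 0.1984]
eef_rot: [-179.8, 39.7, -96.9]
contact_force: [1.1, -0.1, 0.4]
gripper_width: 0.0005
```

Call:
{"op": "carry_out", "data": {"plan": [[[0,0.02,0],[0,0,0],255],[[0,0.02,0],[0,0,0],255],[[0,0.02,0],[0,0,0],255],[[0,0,-0.03],[0,0,0],255],[[0,0,-0.03],[0,0,0],255],[[0,0,-0.03],[0,0,0],255],[[0,0,-0.03],[0,0,0],255],[[0,0,0],[0,0,0],255]]}}

```text
time_s: 32.08
tcp_pos: [0.3651, -0.2707, 0.2946]
eef_rot: [-179.4, 39.4, -96.6]
contact_force: [-0.0, 0.2, 0.1]
gripper_width: 0.0005
```

```bash
python3 - <<'E'
from h import *
st(); T=save("top","t14.png"); S=save("scene","s14.png"); RD=[(0,7),(172,180)]
b=cen(T,(335,200,385,265),RD); a=cen(S,(250,220,310,275),RD); print(a,b)
if a and b: X=tri(a[0][0],b[0][0]); print(X,proj("scene",X),proj("top",X),Rz.T@(X[:2]-_c))
# outlines of the red blob in each view, as a coarse map
x0,y0=345,225; h=cv2.cvtColor(T[y0:y0+28,x0:x0+45],cv2.COLOR_RGB2HSV)
for r_ in h: print(''.join('R' if (p[0]<8 or p[0]>172) and p[1]>150 else 'B' if 100<p[0]<125 and p[1]>150 else 'w' if p[1]<60 and p[2]>150 else '.' for p in r_))
E
```

```text
t 32.08 grasp [ 0.3785 -0.1706  0.1719] rpy [-179.38   39.45  -96.64] F [-0.   0.2  0.1] w 0.0005 J [-31.6  15.4 -14.6 -36.  -80.6  37.5]
[(array([285.8, 242.2]), [28, 15, 17, 15, 144])] []
wwwwwwwwww.........BBBBBBBBBBBBBBBBBBwwwwwwww
wwwwwwwwww.........BBBBBBBBBBBBBBBBBwwwwwwwww
wwwwwwwwww........www.BBBBBBBBBBBBBwwwwwwwwww
wwwwwwwwww............BBBBBBBBBBB.wwwwwwwwwww
wwwwwwwwww.........BBBBBBBBBBBBBBwwwwwwwwwwww
wwwwwwwwww........BBBBBBBBBBBBBB.wwwwwwwwwwww
wwwwwwwwww........BBBBBBBBBBBBBB.wwwwwwwwwwww
...wwwwwww........BBBBBBBBBBBBBB.wwwwwwwwwww.
.w................BBBBBBBBBBBBBBBB.wwwwwwww..
..................BBBBBBBBBBBBBBBBB.wwwww....
....................BBBBBBBBBBBBBBB.wwww....B
........................BBBBBBBBBBB.www....BB
........................BBBBBBBBBBBB.....BBBB
BBBBBBBBBBBBBBB..BBBBBBBBBBBBBBBBBBBBBBBBBBBB
BBBBBBBBBBBBBBBBBBBBBBBBBBBBBBBBBBBBBBBBBBBBB
BBBBBBBBBBBBBBBBBBBBBBBBBBBBBBBBBBBBBBBBBBBBB
BBBBBBBBBBBBBBBBBBBBBBBBBBBBBBBBBBBBBBBBBBBBB
BBBBBBBBBBBBBBBBBBBBBBBBBBBBBBBBBBBBBBBBBBBBB
..BBBBBBBBBBBBBBBBBBBBBBBBBBBBBBBBBBBBBBBBBBB
........BB.BBBBBBBBBBBBBBBBBBBBBBBBBBBBBBBBBB
....................BBBBBBBBBBBBBBBBBBBBBBBBB
........................BB....BBBBBBBBBBBBBBB
.......................................BBBBBB
.............................................
.............................................
.............................................
.............................................
.............................................
```

```bash
python3 - <<'E'
from h import *
S=cv2.imread("pics/s14.png")[:,:,::-1].copy(); T=cv2.imread("pics/t14.png")[:,:,::-1].copy(); T0=cv2.imread("pics/top0.png")[:,:,::-1].copy()
for z in(.02,.035,.055):
    X=ray("scene",(285.8,242.2),z); print(z,X.round(3),"local",(Rz.T@(X[:2]-_c)).round(3))
x0,y0=262,222; h=cv2.cvtColor(S[y0:y0+50,x0:x0+75],cv2.COLOR_RGB2HSV)
for r_ in h[::2]: print(''.join('R' if (p[0]<8 or p[0]>172) and p[1]>150 else 'B' if 100<p[0]<125 and p[1]>150 else 'O' if 8<=p[0]<16 and p[1]>200 else 'w' if p[1]<60 and p[2]>150 else 'g' if p[1]<60 else '.' for p in r_))
# untouched things: change between first and last top picture
for n,(x,y,w) in dict(tape=(334,271,22),btub=(398,285,28),rtub=(265,289,28),ytub=(372,122,36),milk=(260,118,22),jar=(190,152,22),bottle=(453,180,16)).items():
    a,b=[cv2.cvtColor(i[y-w:y+w,x-w:x+w],cv2.COLOR_RGB2GRAY).astype(np.float32) for i in(T0,T)]; print(n,cv2.phaseCorrelate(a,b))
E
```

```text
Traceback (most recent call last):
NameError: name '_c' is not defined
```

```bash
python3 - <<'E'
from h import *
from h import _c
S=cv2.imread("pics/s14.png")[:,:,::-1].copy(); T=cv2.imread("pics/t14.png")[:,:,::-1].copy(); T0=cv2.imread("pics/top0.png")[:,:,::-1].copy()
for z in(.02,.035,.055):
    X=ray("scene",(285.8,242.2),z); print(z,X.round(3),"local",(Rz.T@(X[:2]-_c)).round(3))
x0,y0=262,222; h=cv2.cvtColor(S[y0:y0+50,x0:x0+75],cv2.COLOR_RGB2HSV)
for r_ in h[::2]: print(''.join('R' if (p[0]<8 or p[0]>172) and p[1]>150 else 'B' if 100<p[0]<125 and p[1]>150 else 'O' if 8<=p[0]<16 and p[1]>200 else 'w' if p[1]<60 and p[2]>150 else 'g' if p[1]<60 else '.' for p in r_))
for n,(x,y,w) in dict(tape=(334,271,22),btub=(398,285,28),rtub=(265,289,28),ytub=(372,122,36),milk=(260,118,22),jar=(190,152,22),bottle=(453,180,16)).items():
    a,b=[cv2.cvtColor(i[y-w:y+w,x-w:x+w],cv2.COLOR_RGB2GRAY).astype(np.float32) for i in(T0,T)]; print(n,cv2.phaseCorrelate(a,b))
E
```

```text
0.02 [ 0.481 -0.049  0.02 ] local [-0.05  -0.071]
0.035 [ 0.486 -0.062  0.035] local [-0.044 -0.083]
0.055 [ 0.491 -0.079  0.055] local [-0.037 -0.099]
.........gggggggggggggggggggggggggggggggggggggggggggggggggggggggggggggggggg
........ggggggggggggggggggggggggggggggggggggggggggggggggggggggggggggggggggg
........ggggggggggggggggggggggggggggggggggggggggggggggggggggggggggggggggggg
.......gggggggggggggggggggggggggggggggggggggggggggggggggggggggggggggggggggg
......gggggggggggggggggggggggggggggggggggggggggggggggggggggggggggggggggggg.
......ggggggggggggggggggggggggggggggggggggggggggggggggggggggggggggggggggg..
..........g.......gg...ggggggggggggggggggggggggggggggggggggggggggggggggg...
.........g.BBBBB...RRRRR.gggggggggggggggggggggggggggggggggggggggggggggg....
........g.BBBBB..RRRRRRRRR.........ggggggggggggggggggggggggggggggggggg.....
.......g.BBBBB..RRRRRRRRRRRRR...BBBB......ggggggggggggggggggggggggggg......
......g.BBBBBB..RRRRRRRRRRRRRRRR...BBBBBBBBB......ggggggggggggggggggg......
.....g.BBBBBBBBB...RRRRRRRRRRRRR..wgg.BBBBBBBBBBBBBB....ggggggggggggg......
...g.BBBBBBBBBBBB.....RRRRRRRRRR.www
[... 740 characters left out ...]
ggggg.BBBBBBBBBBBBBBBBBBBBBBBBBBBBBBBBBBBBBBBB.g...........
BBBBBB.gggggwgggggggg.BBBBBBBBBBBBBBBBBBBBBBBBBBBBBBBBBBBBBBB.g............
BBBBBBB..gggggggggggg.BBBBBBBBBBBBBBBBBBBBBBBBBBBBBBBBBBBBBB.g.............
tape ((0.4870837117560498, 0.5236423259731566), 1.015373079865067)
btub ((-0.2778912659435804, 0.06733883331399326), 0.4174532943301731)
rtub ((-0.02085439908139719, -0.010821874319361768), 1.0082755773597294)
ytub ((0.008309421872489509, -0.011495520887734756), 0.9899570540881452)
milk ((0.539978825076318, 0.48171350459204376), 1.0001062790552775)
jar ((0.48056755611234436, 0.4907994982898387), 0.9983061331289785)
bottle ((0.3376110086276132, 0.01390325411472837), 0.881519858725369)
```

```bash
python3 -c "
from h import *
st(); print(r.close_job())"
```

```text
t 32.18 grasp [ 0.3776 -0.1672  0.1689] rpy [-179.65   39.7   -96.87] F [ 0.3  0.4 -1.1] w 0.0005 J [-31.5  15.6 -15.  -36.3 -80.4  37.5]
the job is handed in; nothing more can be done
None
```

All four pots are in the blue wash-up crate and the job is handed in, at about 32 s on the robot's clock.

- **Brush and lever:** I cleared the brush off the hopper and laid it flat in the white tray. I then pushed the lever until it hit its stop at about 10 N, and the blade leans over the red side.
- **Scoop:** I carried it about 70 mm clear of the green bottle and took a deeper grip. After tipping the pots in, I stood it empty and upright on the bench, about 70 mm from where it started.
- **Red pot:** it came to rest perched on the crate's robot-side wall, so I nudged it in with closed fingers. This happened after the scoop was set down.

**Last checks:**
- **Pots and neighbours:** the last scene picture, read by colour mask, shows the red pot inside the crate walls. It could not be triangulated because the chute roof hides it from the top camera. Comparing the first and last top pictures shows no movement of the tubs, bottles, jar or tape, though the blue tub's and green bottle's matches were weaker than the rest.
- **Lever and brush:** the blade and brush looked right in the picture taken while pouring. I did not measure them again at the end.
- **Near miss:** joint 3 came within about 0.1 degree of its limit at the steepest tilt, and the reading stayed inside its range.

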